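# Nest and close the gift canisters at the pastry counter

### The job

Lever the chest's cover up with the blade of the palette knife (fingers stay off the cover while it is down), leave the cover standing open and lay the knife back flat on its slate. Then, for every canister base standing in the packing tray, stand the tin of the same colour from the chest inside it and close the cap of that colour over the tin, twisted clockwise fully home so that its grip bar lines up with the long side of the base. Leave the bases in the tray and do not disturb the other goods.

Things in the scene. Friction and masses are not known exactly. Their poses are not given: they have to be found in the camera images.
- tray: fixed low wooden packing tray, 138 (x) x 342 (y) x 18 mm, three equal cells in a row along its y (pitch 112 mm, each 128 x 107 mm, floor 5 mm thick); origin: centre of its underside
- chest: fixed light-wood stock chest, 116 (x) x 266 (y) mm, 98 mm up to its closed cover, floor and walls 8 mm; its front wall (-x side, toward the robot) ends at 86 mm, leaving a 12 mm slit under the cover along the whole front; tins stand inside in a row along y, 78 mm apart, near the x centre line, knob tops 84 mm high; origin: centre of its underside
- cover (a joint): the chest's flat wooden cover, 116 x 266 x 8 mm, 0.15 kg, flush with the chest's outer faces, no handle, hinged along the far (+x) upper edge; 0 = closed, grows as it opens upward, 1.57 = upright, stop at 1.9 rad. The hinge is stiff (0.1 N m) and roughly holds it where left; about 2 N up at the front edge lifts it
- cover_hinge (a point): middle of the hinge line, at the chest's far upper edge, level with the cover's underside (98 mm high, 58 mm beyond the chest's origin); the cover's front edge lies 116 mm from it
- slate: fixed dark slab, 80 (x) x 250 (y) x 10 mm, on which the palette knife lies; origin: centre of its underside
- knife: palette knife, 0.12 kg: wooden handle 110 long x 20 wide x 24 mm high, stiff steel blade 3 mm thick and 32 mm wide level with the handle's underside; x points along it to the blade tip, z up. Origin: centre of the handle's underside; the handle runs x = -55 to 55, the blade to x = 155 mm. It balances at about x = 28 mm
- base_red: red base, 0.6 kg, may be absent: plinth 120 (x) x 100 (y) x 22 mm, loose in a tray cell, long side along the tray's x; on it an upright open neck, inner radius 29.5, outer 34, 22 to 50 mm high, floor = plinth top. Brass lugs on the neck's +x and -x sides to radius 40, 20 wide, 32 to 39 mm high; under each a stop block, 24 degrees clockwise (from above). Origin: centre of underside
- cap_red: red cap, 0.16 kg: hollow shell, open below, outer radius 47, inner 43, inside height 80, outside 86 mm; wooden grip bar on top along x, 56 long, 16 wide, 86 to 114 mm high. Inside the rim, lugs on +x and -x reach in to radius 37, 20 wide, 6 mm high. Origin: centre of the open lower rim; at the start it stands on the table, bar up. A half turn makes no difference
- cap_red_bar (a point): middle of the red cap's grip bar, 100 mm above its rim. To close: lower the cap over the neck with the bar 45 to 100 degrees counter-clockwise (from above) of the base's x, until the rim rests on the plinth (cap origin 22 mm above base origin); turn clockwise, lugs passing under lugs, to the stops: bar in line with the base's x
- tin_red: red inner tin, 0.12 kg: closed round canister 50 mm in diameter, 48 mm high, with a brass knob on top, 24 mm in diameter, 28 mm high (48 to 76 mm). Origin: centre of its underside; stands in the chest at the start
- base_yellow: yellow base, 0.6 kg, may be absent: plinth 120 (x) x 100 (y) x 22 mm, loose in a tray cell, long side along the tray's x; on it an upright open neck, inner radius 29.5, outer 34, 22 to 50 mm high, floor = plinth top. Brass lugs on the neck's +x and -x sides to radius 40, 20 wide, 32 to 39 mm high; under each a stop block, 24 degrees clockwise (from above). Origin: centre of underside
- cap_yellow: yellow cap, 0.16 kg: hollow shell, open below, outer radius 47, inner 43, inside height 80, outside 86 mm; wooden grip bar on top along x, 56 long, 16 wide, 86 to 114 mm high. Inside the rim, lugs on +x and -x reach in to radius 37, 20 wide, 6 mm high. Origin: centre of the open lower rim; at the start it stands on the table, bar up. A half turn makes no difference
- cap_yellow_bar (a point): middle of the yellow cap's grip bar, 100 mm above its rim. To close: lower the cap over the neck with the bar 45 to 100 degrees counter-clockwise (from above) of the base's x, until the rim rests on the plinth (cap origin 22 mm above base origin); turn clockwise, lugs passing under lugs, to the stops: bar in line with the base's x
- tin_yellow: yellow inner tin, 0.12 kg: closed round canister 50 mm in diameter, 48 mm high, with a brass knob on top, 24 mm in diameter, 28 mm high (48 to 76 mm). Origin: centre of its underside; stands in the chest at the start
- base_blue: blue base, 0.6 kg, may be absent: plinth 120 (x) x 100 (y) x 22 mm, loose in a tray cell, long side along the tray's x; on it an upright open neck, inner radius 29.5, outer 34, 22 to 50 mm high, floor = plinth top. Brass lugs on the neck's +x and -x sides to radius 40, 20 wide, 32 to 39 mm high; under each a stop block, 24 degrees clockwise (from above). Origin: centre of underside
- cap_blue: blue cap, 0.16 kg: hollow shell, open below, outer radius 47, inner 43, inside height 80, outside 86 mm; wooden grip bar on top along x, 56 long, 16 wide, 86 to 114 mm high. Inside the rim, lugs on +x and -x reach in to radius 37, 20 wide, 6 mm high. Origin: centre of the open lower rim; at the start it stands on the table, bar up. A half turn makes no difference
- cap_blue_bar (a point): middle of the blue cap's grip bar, 100 mm above its rim. To close: lower the cap over the neck with the bar 45 to 100 degrees counter-clockwise (from above) of the base's x, until the rim rests on the plinth (cap origin 22 mm above base origin); turn clockwise, lugs passing under lugs, to the stops: bar in line with the base's x
- tin_blue: blue inner tin, 0.12 kg: closed round canister 50 mm in diameter, 48 mm high, with a brass knob on top, 24 mm in diameter, 28 mm high (48 to 76 mm). Origin: centre of its underside; stands in the chest at the start
- jam_jar: bystander: jam jar, 52 mm wide, 75 mm high; origin at the centre of its underside; not to be disturbed
- honey_jar: bystander: honey jar, 60 mm wide, 85 mm high; origin at the centre of its underside; not to be disturbed
- bowl: bystander: white bowl, 110 mm wide, 45 mm high; origin at the centre of its underside; not to be disturbed
- gift_box: bystander: cardboard gift box 70 x 140 x 60 mm; origin at the centre of its underside; not to be disturbed
- vase: bystander: terracotta vase, 84 mm wide, 140 mm high; origin at the centre of its underside; not to be disturbed
- biscuit_box: bystander: white biscuit box 80 x 80 x 50 mm; origin at the centre of its underside; not to be disturbed
Things that resemble listed ones, but are neither listed nor needed, are in the scene too. What is shaped like the cap_yellow but turquoise is not meant.

How it is judged:
By the outcome, as a careful person would: the job done as asked, in the order asked, and still so for the second after the job is handed in, with the robot touching nothing.
Of base_red, base_yellow, base_blue only 2 to 3 are there at a start; the rules pass over those that are not, and their reading is None.
At some moment in a run one of cap_red, cap_yellow, cap_blue may be knocked a few centimetres aside while the robot is not near it.
It also fails if it takes over 210 s, if anything falls off the work surface, if the arm or the gripper's body presses on something with over 40 N, if the wrist force passes 120 N, or if a joint passes its speed limit or range.

### The arm

A 7-joint arm with a two-finger parallel gripper is mounted at the origin on the work surface. World frame = base frame: x ahead of the robot, y to its left, z up, the work surface at z = 0. Lengths are in m, angles in rad, forces in N, time in s.
With the tool pointing down it reaches from about 0.4 to 0.85 m from the base axis. Payload 10.4 kg.
Tool frame: the origin (TCP) lies on the centre line of the jaws, within the pads' length; the fingertips stand 8 mm ahead of it and the grasp point (between the pads) lies 11 mm behind it (r.finger_overhang is the distance from the TCP to the fingertips, in m); z points along the fingers, y is the line along which they close (so a half turn about z gives the same grasp; the last joint's range is limited). The gripper opens to 87 mm and grips with 3 to 60 N. Pads are 19 mm wide; open, the fingers measure 117 mm over their backs; the gripper's body (75 mm by 190 mm) begins 51 mm behind the grasp point.
Start: joints at [1.248, 0.332, -0.065, 1.46, 0.022, 1.35, -0.088], TCP at [0.185, -0.597, 0.231] pointing down, gripper open.
Joint ranges: [-2.6, 2.6], [-0.5, 2.12], [-1.47, 1.34], [0.16, 2.42], [-1.27, 4.41], [0.06, 2.06], [-2.6, 2.6]. Speed limits (rad/s): [2.22, 2.22, 2.79, 2.79, 3.14, 3.14, 3.14].

### API

Orientations are given as a unit quaternion [x, y, z, w].
In Python, from bench import r, vision gives the robot as it stands.
- The arm moves only by the tool drive_tool, never from a script. Its argument "series" is a list of rows, each a list of 2 entries, a list of its own where there are three numbers: the shift along the world's x, y, z in cm, then the turn about the world's z in degrees. A call has exactly 10 rows; each row shifts and turns the commanded pose from where the row before left it; what a row does not reach is not made up. A row lasts 1/8 s, in which the tool goes at most 62.5 mm and 10.7 degrees, less where a joint would pass 70% of its speed; a pose out of reach is approached as far as the arm can. A call with a gripper value outside its range is refused whole. "hand" is the closure, from 0 (fully open) to 1 (shut), set as the call begins (left out, the last holds). The fingers move at their own pace and stop on an object; "newtons" is the grip in N (left out, the last holds). Time passes only in rows, so rows that do not move let the fingers close, or fill a call up. It gives the time, the measured TCP pose, the force, the opening and the grip force at its end, in the units of the state.
- r.read_state(): the state, without advancing time (a new reading comes with each control period).
- vision.camera(name): name is "scene" or "top"; returns a dict with "color" (480x640x3 uint8, red, green, blue), "intrinsics" (3x3 intrinsics, pixels), "R" (3x3) and "t" (3): a world point X has camera coordinates R X + t. Camera axes: x right, y down, z forward; pixel columns grow to the right and rows downward; lengths in m; the calibration is good to about 2 mm. A picture is of the moment at which its call begins. There is no depth.
- r.close_job(): hands the job in; it is judged then, once.
The state is a dict: "time": time; "joint_positions": joint angles; "joint_vel": joint speeds; "joint_torque": joint torques, N m; "ee_pos": TCP position; "eef_rot": TCP orientation; "ft_force": force on the tool from outside, world axes, zero at the start; "torque": the same for the moment, N m; "width": finger opening in m; "grip_force": force on a finger pad.
Only numpy, scipy, OpenCV 4.12 (cv2) and the standard library are available. Lean on these libraries where they do the work, as an engineer would, in place of code of your own. Each camera call takes 0.05 s, during which the arm holds its last target. There are 200 camera calls.

## Working session

There is one attempt and no reset: what is moved stays moved. The work goes in short steps, Python scripts to look and compute and a tool call to move; the robot and the scene stay as the last step left them, time stands still between calls to the robot, and variables do not carry over. Pictures are saved under pics/ and viewed, at most 14 in all, crops included, and the job is handed in when it is done.

Besides the shell and the picture viewer there is one more tool, called after ">>>" by a JSON object that holds its "method" and its "body", one argument or row to a line. drive_tool: Moves the arm, as the interface text tells. Its arguments: {"type":"object","properties":{"series":{"type":"array"},"hand":{"type":"number"},"newtons":{"type":"number"}},"required":["series"]}

```bash
ls; mkdir -p pics
cat > h.py <<'E'
import numpy as np, cv2
from bench import r, vision
def snap(n,f=None):
    c=vision.camera(n)
    if f: cv2.imwrite(f'pics/{f}.png',c['color'][:,:,::-1])
    return c
def ray(c,u,v):
    K,R,t=map(np.array,(c['intrinsics'],c['R'],c['t']))
    return -R.T@t, R.T@np.linalg.solve(K,[u,v,1.])
def onz(c,u,v,z):
    o,d=ray(c,u,v); return o+d*(z-o[2])/d[2]
def proj(c,X):
    p=np.array(c['R'])@np.array(X)+np.array(c['t']); q=np.array(c['intrinsics'])@p; return q[:2]/q[2]
def tri(c1,p1,c2,p2):
    o1,d1=ray(c1,*p1);o2,d2=ray(c2,*p2)
    s=np.linalg.lstsq(np.c_[d1,-d2],o2-o1,rcond=None)[0]
    a=o1+d1*s[0];b=o2+d2*s[1]; return (a+b)/2,np.linalg.norm(a-b)
E
python3 - <<'E'
from h import *
for n in('top','scene'):
    c=snap(n,n+'0'); o,_=ray(c,0,0); print(n,o,c['R'],c['intrinsics'])
print(r.read_state())
E
```

```text
pics
top [ 0.30362087 -0.00430978  1.66888871] [[-0.0177536  -0.99982621 -0.00568856]
 [-0.98951895  0.01838548 -0.14322784]
 [ 0.14330754  0.00308613 -0.98967339]] [[555.73575993   0.         321.78791936]
 [  0.         555.73575993 241.3518346 ]
 [  0.           0.           1.        ]]
scene [ 1.16358108 -0.44351683  1.29598623] [[ 0.56735952  0.82342167 -0.00894013]
 [ 0.69404683 -0.48400324 -0.5329539 ]
 [-0.44317285  0.2961716  -0.84609705]] [[589.92371874   0.         320.46958556]
 [  0.         589.92371874 240.16138735]
 [  0.           0.           1.        ]]
{'time': 0.1, 'joint_positions': array([ 1.24836267,  0.33280808, -0.06468755,  1.46087621,  0.02158127,
        1.34993055, -0.0885361 ]), 'joint_vel': array([-6.84158002e-04, -9.08298942e-04,  8.43365604e-05, -4.58710070e-03,
        3.22801188e-04, -8.30259367e-04,  8.59250013e-04]), 'joint_torque': array([ 2.27720178e-03, -6.24547720e+01,  2.50890164e-02, -3.90721965e+01,
       -6.15150807e-02,  3.65390384e-02,  4.53383473e-05]), 'ee_pos': array([ 0.1844899 , -0.596777  ,  0.22982483]), 'eef_rot': array([ 9.88785703e-01,  1.49339855e-01, -1.22810520e-04, -6.52378036e-04]), 'ft_force': array([-0.31467391, -0.34174099,  0.19283327]), 'torque': array([-0.04417255,  0.0103943 , -0.00741652]), 'grip_force': 0.0, 'width': 0.08657545087595224}
```

View pics/top0.png

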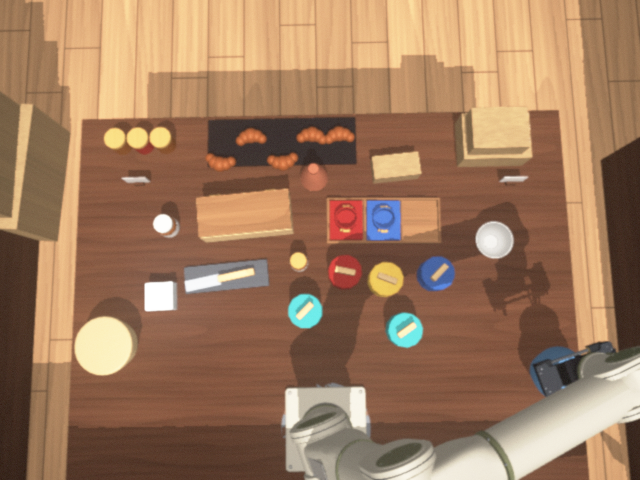

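View pics/scene0.png

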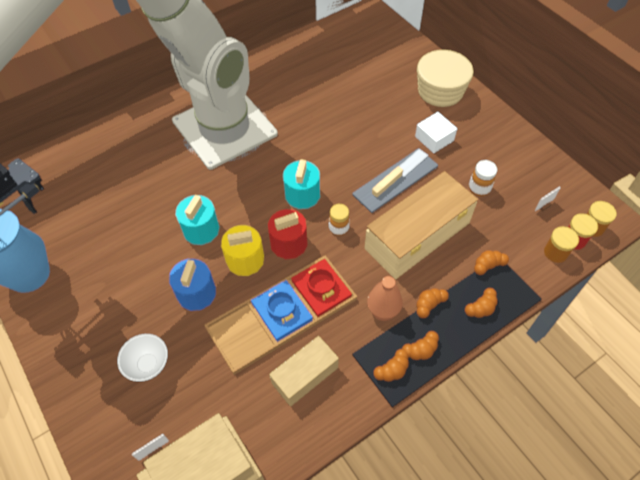

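The top view has +x up and +y left. It shows the red base at (346,218), the blue base at (384,219) and an empty third cell, so there is no yellow base. The chest is at (244,213), and the knife's handle is at (238,273) with its blade toward +y. The caps are red (345,271), yellow (386,279) and blue (437,273).

Run:
```python
from h import *
a=cv2.imread('pics/top0.png')[185:300,180:460]; cv2.imwrite('pics/c1.png',cv2.resize(a,None,fx=2.85,fy=2.85,interpolation=2))
a=cv2.imread('pics/scene0.png')[125:345,165:485]; cv2.imwrite('pics/c2.png',cv2.resize(a,None,fx=2.5,fy=2.5,interpolation=2))
c={n:snap(n) for n in('top','scene')}
for n in c:
    im=c[n]['color']; hsv=cv2.cvtColor(im,cv2.COLOR_RGB2HSV)
    for nm,lo,hi in(('red',(0,190,80),(6,255,255)),('red2',(174,190,80),(180,255,255)),('blue',(105,170,60),(122,255,255)),('yellow',(20,170,120),(30,255,255)),('beige',(10,60,150),(24,150,255))):
        m=cv2.inRange(hsv,lo,hi)
        k,l,s,ce=cv2.connectedComponentsWithStats(m)
        print(n,nm,[(s[i][:4].tolist(),int(s[i][4]),ce[i].round(1).tolist()) for i in range(1,k) if s[i][4]>60 and 160<ce[i][0]<500 and 120<ce[i][1]<350])
```

```text
top red []
top red2 []
top blue []
top yellow []
top beige [([372, 151, 51, 32], 1335, [396.5, 166.5]), ([195, 188, 103, 56], 4493, [243.9, 215.5]), ([325, 197, 117, 48], 2117, [406.6, 218.2]), ([152, 222, 24, 15], 92, [166.1, 231.2]), ([289, 252, 20, 20], 303, [298.2, 261.5]), ([431, 264, 17, 17], 107, [439.2, 271.5]), ([335, 266, 21, 10], 131, [344.6, 270.3]), ([219, 268, 36, 14], 134, [238.3, 274.0]), ([376, 271, 23, 14], 174, [387.1, 277.7])]
scene red [([269, 210, 37, 48], 988, [287.3, 237.3]), ([292, 260, 59, 56], 1501, [321.0, 286.3])]
scene red2 []
scene blue [([195, 261, 19, 28], 66, [203.8, 271.5]), ([195, 288, 14, 19], 85, [201.9, 295.9])]
scene yellow [([221, 225, 43, 51], 1455, [243.2, 252.3])]
scene beige [([73, 38, 567, 442], 67190, [368.0, 267.4]), ([456, 115, 52, 27], 263, [481.9, 127.9]), ([455, 118, 29, 20], 99, [467.6, 127.2]), ([372, 167, 31, 30], 198, [386.2, 183.5]), ([186, 197, 15, 21], 111, [193.9, 208.8]), ([274, 212, 24, 18], 277, [286.1, 220.8]), ([307, 217, 30, 14], 110, [318.4, 224.5]), ([228, 231, 24, 15], 273, [239.5, 237.7]), ([181, 261, 14, 25], 208, [187.8, 272.8]), ([404, 299, 14, 15], 110, [410.9, 305.7]), ([146, 311, 40, 26], 261, [165.6, 325.2])]
```

View pics/c1.png

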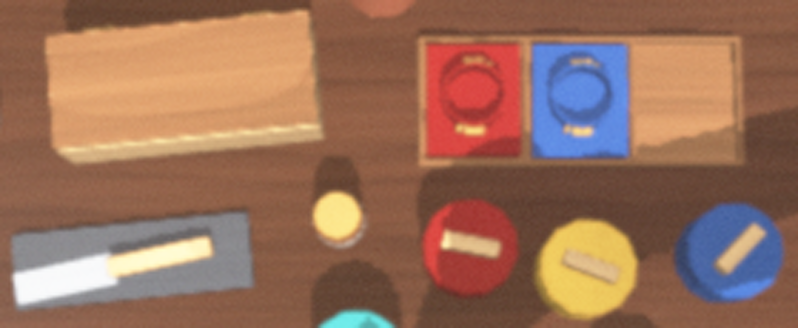

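View pics/c2.png

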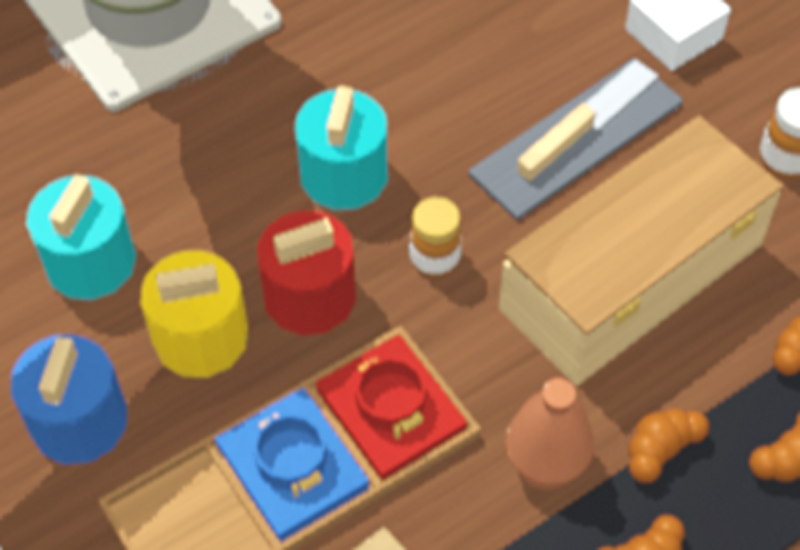

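The crops show the cover's four top corners, the knife handle (c1 from (110,263) to (212,246)) with the blade tip at c1 (15,288), the two neck rings at c1 (471,90) and (580,92), and the cap bars. I triangulate these.

```bash
cat >> h.py <<'E'
def A(x,y): return ((x+.5)/2.85+179.5,(y+.5)/2.85+184.5)
def B(x,y): return ((x+.5)/2.5+164.5,(y+.5)/2.5+124.5)
E
python3 - <<'E'
from h import *
a=snap('top');b=snap('scene')
np.set_printoptions(precision=4,suppress=True)
for n,p,q in(('cov -x+y',(56,150),(700,119)),('cov +x+y',(47,38),(780,187)),('cov +x-y',(306,12),(582,331)),('cov -x-y',(322,128),(505,253)),
 ('handle end',(212,244),(526,163)),('handle mid top',(161,255),(558,136)),('tip',(15,288),(645,67)),
 ('redring',(471,88),(392,386)),('bluering',(580,88),(292,447)),('redbar',(471,244),(304,238)),('bluebar',(741,248),(58,368))):
    X,e=tri(a,A(*p),b,B(*q)); print(n,X,round(e,4))
# caps discs + bases by hue in top
for c,nm in((a,'top'),(b,'scene')):
    hsv=cv2.cvtColor(cv2.GaussianBlur(c['color'],(3,3),0),cv2.COLOR_RGB2HSV)
    for col,rs in(('red',[((0,170,60),(8,255,255)),((172,170,60),(180,255,255))]),('blue',[((100,110,50),(125,255,255))])):
        m=sum(cv2.inRange(hsv,*x) for x in rs)
        for ct in cv2.findContours(m,0,2)[0]:
            if cv2.contourArea(ct)>200: print(nm,col,cv2.boundingRect(ct),np.round(cv2.minAreaRect(ct)[0],1),cv2.contourArea(ct))
E
```

```text
cov -x+y [0.55   0.352  0.1014] 0.0043
cov +x+y [0.6632 0.3604 0.1041] 0.0003
cov +x-y [0.6831 0.096  0.1067] 0.0045
cov -x-y [0.5677 0.0861 0.1029] 0.0069
handle end [0.4581 0.203  0.0401] 0.0035
handle mid top [0.4476 0.2555 0.0371] 0.0021
tip [0.4165 0.4088 0.0187] 0.0019
redring [ 0.6104 -0.0704  0.064 ] 0.0039
bluering [ 0.6089 -0.1826  0.0616] 0.0032
redbar [ 0.4461 -0.0631  0.1086] 0.0001
bluebar [ 0.4376 -0.3285  0.1086] 0.0017
top red (329, 257, 31, 30) [344.  271.5] 717.0
top red (330, 201, 32, 38) [345.5 219.5] 1055.0
top blue (419, 257, 35, 33) [436. 273.] 844.5
top blue (367, 201, 33, 39) [383. 220.] 1162.0
scene red (292, 260, 60, 56) [320.9 286.7] 1801.0
scene red (268, 209, 39, 50) [287.1 233.5] 1173.5
scene blue (252, 281, 60, 59) [281.5 309.5] 1875.0
scene blue (170, 260, 45, 50) [192.9 283.8] 1323.0
scene blue (0, 226, 48, 65) [ 23.5 258. ] 2218.5
```

>>> {"method": "drive_tool", "body": {
  "series": [
    [[2.5,5,0.5],4.2],
    [[2.5,5,0.5],4.2],
    [[2.5,5,0.5],4.2],
    [[2.5,5,0.5],4.2],
    [[2.5,5,0.5],4.2],
    [[2.5,5,0.5],4.2],
    [[2.5,5,0.5],4.2],
    [[2.5,5,0.5],4.2],
    [[2.5,5,0.5],4.2],
    [[2.5,5,0.5],4.2]
  ],
  "hand": 0.45,
  "newtons": 60
}}

```text
time: 1.55
ee_pos: [0.4351, -0.0955, 0.281]
eef_rot: [0.869, 0.495, 0.0, 0.0]
ft_force: [1.2, -0.3, 0.0]
width: 0.0477
grip_force: 0.0
```

>>> {"method": "drive_tool", "body": {
  "series": [
    [[0,4.7,-0.5],5.2],
    [[0,4.7,-0.5],5.2],
    [[0,4.7,-0.5],5.2],
    [[0,4.7,-0.5],5.2],
    [[0,4.7,-1],5.2],
    [[0,4.7,-1],5.2],
    [[0,4.7,-2],5.2],
    [[0,4.7,-2],5.2],
    [[0,0,-2],0],
    [[0,0,0],0]
  ]
}}

```text
time: 2.8
ee_pos: [0.434, 0.2778, 0.1792]
eef_rot: [0.638, 0.77, -0.001, -0.001]
ft_force: [-0.1, 0.4, -0.0]
width: 0.0478
grip_force: 0.0
```

>>> {"method": "drive_tool", "body": {
  "series": [
    [[0.8,0,-3],0.7],
    [[0,0,-3],0],
    [[0,0,-3],0],
    [[0,0,-2.5],0],
    [[0,0,-2],0],
    [[0,0,-1.3],0],
    [[0,0,-1],0],
    [[0,0,0],0],
    [[0,0,0],0],
    [[0,0,0],0]
  ]
}}

```text
time: 4.05
ee_pos: [0.4429, 0.2791, 0.0231]
eef_rot: [0.633, 0.774, 0.0, 0.0]
ft_force: [0.1, 0.8, -1.4]
width: 0.0478
grip_force: 0.0
```

>>> {"method": "drive_tool", "body": {
  "series": [
    [[0,0,0],0],
    [[0,0,0],0],
    [[0,0,0],0],
    [[0,0,0],0],
    [[0,0,0],0],
    [[0,0,0],0],
    [[0,0,0],0],
    [[0,0,0],0],
    [[0,0,0],0],
    [[0,0,0],0]
  ],
  "hand": 1
}}

```text
time: 5.3
ee_pos: [0.4426, 0.2789, 0.0226]
eef_rot: [0.633, 0.774, 0.0, 0.0]
ft_force: [-0.3, 0.4, 0.7]
width: 0.0195
grip_force: 60.0
```

Run:
```python
from h import *
a=snap('top');b=snap('scene')
x=cv2.resize(a['color'][185:310,170:310],None,fx=2.8,fy=2.8,interpolation=2)
y=cv2.resize(b['color'][125:265,345:485],None,fx=2.8,fy=2.5,interpolation=2)
cv2.imwrite('pics/k.png',np.hstack([x[:350],y[:350]])[:,:,::-1])
```

```text
(no output)
```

View pics/k.png

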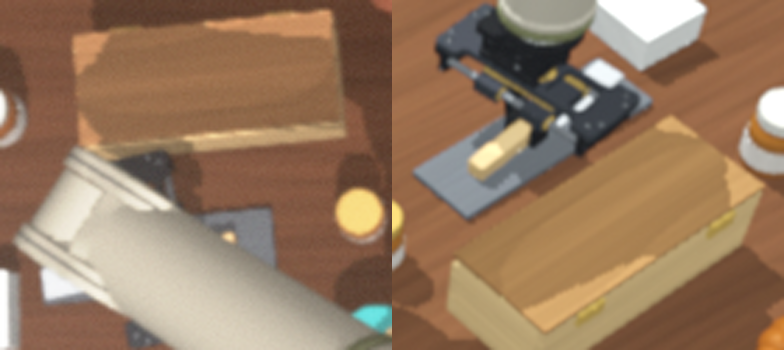

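Knife gripped (19.5 mm wide). Lift it, swing it to face the chest's front and hold it at slit height.

>>> {"method": "drive_tool", "body": {
  "series": [
    [[0,0,2],0],
    [[0,0,3],0],
    [[0,0,4.5],0],
    [[0,0,4.5],0],
    [[-0.5,-0.7,0],-9.7],
    [[-0.5,-0.7,0],-9.7],
    [[-0.5,-0.7,0],-9.7],
    [[-0.5,-0.7,0],-9.7],
    [[-0.5,-0.7,0],-9.7],
    [[-0.5,-0.7,0],-9.7]
  ]
}}

```text
time: 6.65
ee_pos: [0.4121, 0.2371, 0.1636]
eef_rot: [0.93, 0.367, 0.0, 0.0]
ft_force: [-1.4, 0.3, -1.5]
width: 0.0194
grip_force: 60.0
```

>>> {"method": "drive_tool", "body": {
  "series": [
    [[-0.5,-0.7,0],-9.7],
    [[-0.5,-0.7,0],-9.7],
    [[-0.5,-0.7,0],-9.7],
    [[-0.5,-0.7,0],-9.7],
    [[0,0,-2],0],
    [[0,0,-2],0],
    [[0,0,-1.5],0],
    [[0,0,-0.5],0],
    [[0,0,0],0],
    [[0,0,0],0]
  ]
}}

```text
time: 7.9
ee_pos: [0.3929, 0.2091, 0.1032]
eef_rot: [0.999, 0.039, 0.0, -0.0]
ft_force: [-0.9, 0.7, -0.3]
width: 0.0197
grip_force: 60.0
```

Run:
```python
from h import *
a=snap('top');b=snap('scene'); np.save('ka.npy',a['color'])
s=r.read_state();print(s['ee_pos'],s['ft_force'],s['torque'])
p=s['ee_pos'];d=np.array([.9974,.0715,0])
for c in(a,b): print(proj(c,p+d*.133+[0,0,-.011]))
x=cv2.resize(a['color'][185:285,190:310],None,fx=3.3,fy=3.3,interpolation=2)
y=cv2.resize(b['color'][145:245,345:465],None,fx=3.3,fy=3.3,interpolation=2)
cv2.imwrite('pics/k2.png',np.hstack([x,y])[:,:,::-1])
```

```text
[0.39289667 0.20902414 0.10307118] [-0.42884843 -0.00688047 -1.0763395 ] [ 0.00837552  0.03431183 -0.00299746]
[245.81597116 244.95806418]
[396.86287461 192.24702955]
```

View pics/k2.png

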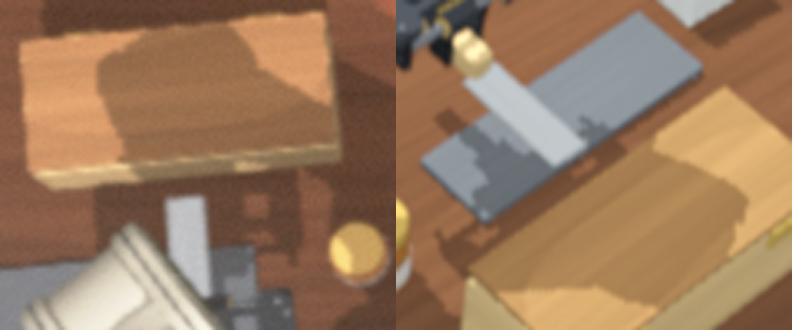

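The blade tip is at top (246,245) and scene (398,192), matching the prediction. Insert it about 26 mm into the slit.

>>> {"method": "drive_tool", "body": {
  "series": [
    [[1,0.1,0],0],
    [[1,0.1,0],0],
    [[0.6,0,0],0],
    [[0.6,0,0],0],
    [[0.6,0.1,0],0],
    [[0.6,0,0],0],
    [[0.6,0.1,0],0],
    [[0.6,0,0],0],
    [[0,0,0],0],
    [[0,0,0],0]
  ]
}}

```text
time: 9.25
ee_pos: [0.4484, 0.2129, 0.1025]
eef_rot: [0.999, 0.039, -0.0, 0.0]
ft_force: [-0.2, 0.9, -1.1]
width: 0.0189
grip_force: 60.0
```

>>> {"method": "drive_tool", "body": {
  "series": [
    [[0,0,0.5],0],
    [[0.1,0,1.2],0],
    [[0.2,0,1.2],0],
    [[0.4,0,1.1],0],
    [[0.5,0,1.1],0],
    [[0.7,0.1,1],0],
    [[0.8,0.1,0.9],0],
    [[0,0,0],0],
    [[0,0,0],0],
    [[0,0,0],0]
  ]
}}

```text
time: 10.5
ee_pos: [0.4755, 0.2148, 0.1724]
eef_rot: [0.999, 0.039, 0.0, 0.0]
ft_force: [0.1, -0.3, -0.8]
width: 0.0196
grip_force: 60.0
```

Run:
```python
from h import *
a=snap('top');b=snap('scene')
x=cv2.resize(a['color'][185:285,190:310],None,fx=3.3,fy=3.3,interpolation=2)
y=cv2.resize(b['color'][145:245,345:465],None,fx=3.3,fy=3.3,interpolation=2)
cv2.imwrite('pics/k3.png',np.hstack([x,y])[:,:,::-1])
```

```text
(no output)
```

View pics/k3.png

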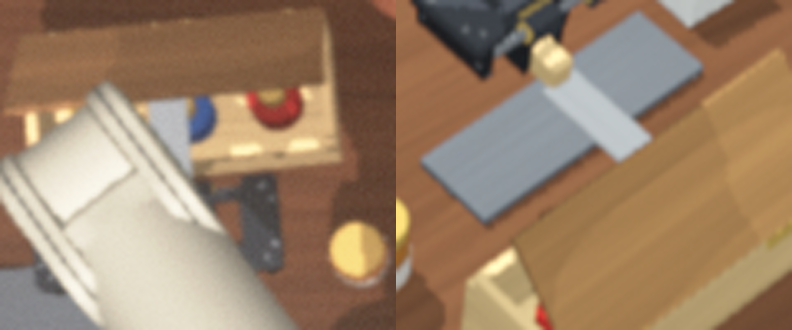

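The picture shows the cover lifted to about 45° on the blade, with tins visible inside (blue, red). Continue to past upright.

>>> {"method": "drive_tool", "body": {
  "series": [
    [[0.9,0.1,0.8],0],
    [[1,0.1,0.7],0],
    [[1.1,0.1,0.5],0],
    [[1.2,0.1,0.4],0],
    [[1.2,0.1,0.2],0],
    [[1.2,0.1,0],0],
    [[1.2,0.1,0],0],
    [[1,0,0],0],
    [[0,0,0],0],
    [[0,0,0],0]
  ]
}}

```text
time: 11.85
ee_pos: [0.5635, 0.222, 0.1986]
eef_rot: [0.999, 0.039, 0.0, -0.0]
ft_force: [0.8, 0.4, -1.0]
width: 0.0195
grip_force: 60.0
```

Run:
```python
from h import *
a=snap('top');b=snap('scene')
x=cv2.resize(a['color'][160:280,180:310],None,fx=3,fy=3,interpolation=2)
y=cv2.resize(b['color'][125:245,345:475],None,fx=3,fy=3,interpolation=2)
cv2.imwrite('pics/k4.png',np.hstack([x,y])[:,:,::-1])
```

```text
(no output)
```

View pics/k4.png

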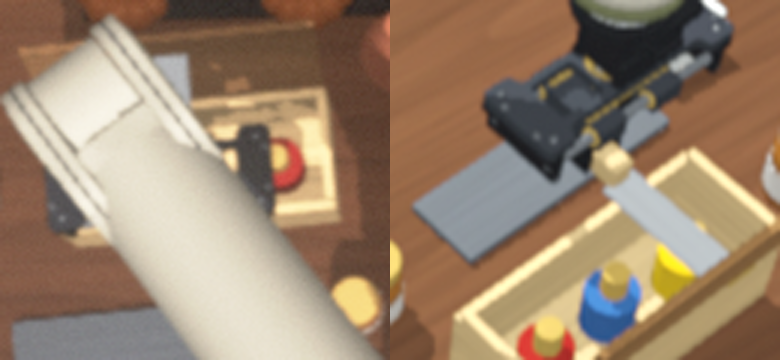

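The cover now leans just past upright, and the tins stand red, blue, yellow from −y to +y. Retreat and bring the knife back to its slate.

>>> {"method": "drive_tool", "body": {
  "series": [
    [[-4,-0.3,0],0],
    [[-4.5,-0.3,0],0],
    [[-4.5,-0.3,0],0],
    [[-4,-0.3,0],0],
    [[0.5,0.7,0],9.7],
    [[0.5,0.7,0],9.7],
    [[0.5,0.7,0],9.7],
    [[0.5,0.7,0],9.7],
    [[0.5,0.7,0],9.7],
    [[0.5,0.7,0],9.7]
  ]
}}

```text
time: 13.2
ee_pos: [0.4236, 0.2521, 0.1988]
eef_rot: [0.853, 0.523, 0.0, 0.0]
ft_force: [1.5, -0.8, -1.0]
width: 0.0196
grip_force: 60.0
```

>>> {"method": "drive_tool", "body": {
  "series": [
    [[0.5,0.7,0],9.7],
    [[0.5,0.7,0],9.7],
    [[0.5,0.7,-1],9.7],
    [[0.5,0.7,-2],9.7],
    [[0,0,-3],0],
    [[0,0,-3],0],
    [[0,0,-3],0],
    [[0,0,-1],0],
    [[0,0,0],0],
    [[0,0,0],0]
  ]
}}

```text
time: 14.45
ee_pos: [0.4443, 0.2804, 0.0698]
eef_rot: [0.633, 0.774, 0.001, 0.0]
ft_force: [1.1, 0.8, -1.5]
width: 0.0197
grip_force: 60.0
```

Run:
```python
from h import *
s=r.read_state();q=s['eef_rot'];print(s['ee_pos'],np.degrees(2*np.arctan2(q[1],q[0])),s['torque'])
a=snap('top');b=snap('scene')
x=cv2.resize(a['color'][220:320,160:290],None,fx=3,fy=3,interpolation=2)
y=cv2.resize(b['color'][135:235,335:465],None,fx=3,fy=3,interpolation=2)
cv2.imwrite('pics/k5.png',np.hstack([x,y])[:,:,::-1])
p=s['ee_pos'];th=2*np.arctan2(q[1],q[0]);d=np.array([np.cos(th),np.sin(th),0])
for c in(a,b): print(proj(c,p+d*.133+[0,0,-.011]),proj(c,p+d*.033+[0,0,-.011]))
```

```text
[0.44425076 0.28035073 0.06983673] 101.47651315714378 [-0.04647146 -0.07914706  0.00994204]
[181.11875429 284.5613237 ] [214.96523745 277.09187277]
[425.87976078 141.84011244] [402.67220678 162.19114848]
```

View pics/k5.png

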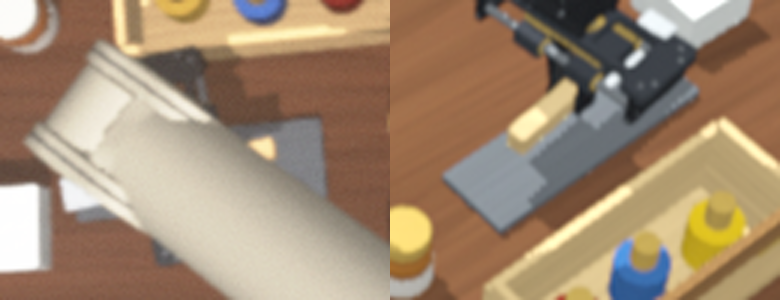

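The knife is held level above the slate and has not slipped. Lower, release and rise.

>>> {"method": "drive_tool", "body": {
  "series": [
    [[-0.1,-0.1,-2],0],
    [[0,0,-1.5],0],
    [[0,0,-0.6],0],
    [[0,0,-0.3],0],
    [[0,0,-0.2],0],
    [[0,0,-0.1],0],
    [[0,0,0],0],
    [[0,0,0],0],
    [[0,0,0],0],
    [[0,0,0],0]
  ]
}}

```text
time: 15.8
ee_pos: [0.4427, 0.2791, 0.0226]
eef_rot: [0.633, 0.774, 0.0, 0.0]
ft_force: [-3.4, -2.7, 8.3]
width: 0.0194
grip_force: 60.0
```

>>> {"method": "drive_tool", "body": {
  "series": [
    [[0,0,0],0],
    [[0,0,0],0],
    [[0,0,0],0],
    [[0,0,0],0],
    [[0,0,1],0],
    [[0,0,3],0],
    [[0,0,5],0],
    [[0,0,6],0],
    [[0,0,6],0],
    [[0,0,0],0]
  ],
  "hand": 0.45
}}

```text
time: 17.05
ee_pos: [0.444, 0.2806, 0.2367]
eef_rot: [0.633, 0.774, 0.003, 0.002]
ft_force: [0.2, 0.6, -0.7]
width: 0.0481
grip_force: 0.0
```

>>> {"method": "drive_tool", "body": {
  "series": [
    [[-1,-6,0],-9],
    [[-1,-6,0],-9],
    [[-1,-6,0],-9],
    [[0,-6,0],-9],
    [[0,-6,0],-9],
    [[0,-6,0],-9],
    [[0,-6,0],-9],
    [[0,-6,0],-9],
    [[0,0,0],-9],
    [[0,0,0],0]
  ]
}}

```text
time: 18.3
ee_pos: [0.4123, -0.201, 0.2312]
eef_rot: [0.984, 0.178, -0.0, -0.0]
ft_force: [-0.1, 0.4, -0.6]
width: 0.0476
grip_force: 0.0
```

Run:
```python
from h import *
a=snap('top','t6');b=snap('scene','s6')
x=cv2.resize(a['color'][150:290,170:310],None,fx=2.8,fy=2.8,interpolation=2)
y=cv2.resize(b['color'][125:265,345:485],None,fx=2.8,fy=2.8,interpolation=2)
cv2.imwrite('pics/k6.png',np.hstack([x,y])[:,:,::-1])
```

```text
(no output)
```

View pics/k6.png

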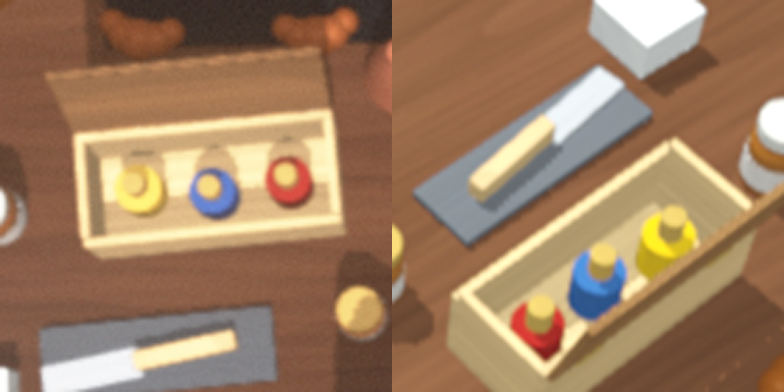

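The knife lies back on the slate and the cover stands open. The knob tops are at crop top (286,175) red and (209,187) blue, and crop scene (540,304) red and (602,252) blue. Triangulate these and refine the bases.

Run:
```python
from h import *
np.set_printoptions(precision=4,suppress=True)
a=snap('top');b=snap('scene')
P=lambda x,y:(170+x/2.8-.3,150+y/2.8-.3)
Q=lambda x,y:(345+(x-392)/2.8-.3,125+y/2.8-.3)
for n,p,q in(('red',(286,174),(540,302)),('blue',(209,187),(602,252))):
    print('tin',n,*tri(a,P(*p),b,Q(*q)), onz(a,*P(*p),.084),onz(b,*Q(*q),.084))
A0=cv2.imread('pics/top0.png')[:,:,::-1];B0=cv2.imread('pics/scene0.png')[:,:,::-1]
for c,im,nm in((a,A0,'top'),(b,B0,'scene')):
    hsv=cv2.cvtColor(im.copy(),cv2.COLOR_RGB2HSV)
    for col,rs,base in(('red',[((0,150,50),(9,255,255)),((170,150,50),(180,255,255))],(.61,-.07)),('blue',[((100,90,50),(125,255,255))],(.609,-.183))):
        m=sum(cv2.inRange(hsv,*x) for x in rs)
        m=cv2.morphologyEx(m,cv2.MORPH_CLOSE,np.ones((7,7)))
        for ct in cv2.findContours(m,0,2)[0]:
            if cv2.contourArea(ct)<500: continue
            w=np.array([onz(c,*p[0],.027)[:2] for p in ct],np.float32)
            rc=cv2.minAreaRect(w)
            if abs(rc[0][0]-.61)<.04: print(nm,col,'plinth',rc)
# lugs
    m=cv2.inRange(hsv,(12,40,140),(32,200,255)); k,l,s,ce=cv2.connectedComponentsWithStats(m)
    for i in range(1,k):
        X=onz(c,*ce[i],.044)
        if s[i][4]<90 and abs(X[0]-.61)<.05 and -.25<X[1]<-.03: print(nm,'lug',X[:2],s[i][4])
```

```text
tin red [0.6213 0.144  0.0908] 0.0010114996527713735 [0.6224 0.1442 0.084 ] [0.6185 0.1478 0.084 ]
tin blue [0.6098 0.2239 0.0872] 0.0007119519689010147 [0.6102 0.2241 0.084 ] [0.6085 0.2261 0.084 ]
top red plinth ((0.606602132320404, -0.07176806032657623), (0.09951242059469223, 0.1190377026796341), 88.87623596191406)
top blue plinth ((0.6029480695724487, -0.18417684733867645), (0.0963907390832901, 0.11680123209953308), 88.31541442871094)
top lug [ 0.6441 -0.0688] 2
top lug [ 0.642  -0.1805] 3
top lug [ 0.6418 -0.1924] 1
top lug [ 0.5719 -0.0678] 26
top lug [ 0.5686 -0.18  ] 17
scene red plinth ((0.6081618070602417, -0.07386846840381622), (0.1033390536904335, 0.1261216104030609), 88.87129211425781)
scene blue plinth ((0.6050198674201965, -0.184818297624588), (0.10104475915431976, 0.12436365336179733), 88.57177734375)
scene lug [ 0.5665 -0.0775] 9
scene lug [ 0.6419 -0.0771] 62
scene lug [ 0.6385 -0.1887] 44
```

>>> {"method": "drive_tool", "body": {
  "series": [
    [[2.3,3.8,0],-1.8],
    [[2.3,3.8,0],-1.8],
    [[2.3,3.9,0],-1.8],
    [[2.3,3.9,0],-1.8],
    [[2.3,3.9,0],-1.8],
    [[2.3,3.9,0],-1.8],
    [[2.3,3.9,0],-1.8],
    [[2.3,3.9,0],-1.8],
    [[2.4,3.7,0],-1.8],
    [[0,0,-2],0]
  ]
}}

```text
time: 19.75
ee_pos: [0.621, 0.151, 0.2121]
eef_rot: [0.999, 0.041, 0.001, -0.001]
ft_force: [0.1, -0.7, -1.1]
width: 0.0477
grip_force: 0.0
```

>>> {"method": "drive_tool", "body": {
  "series": [
    [[0,0,-4],0],
    [[0,0,-4],0],
    [[0,0,-3],0],
    [[0,0,-2],0],
    [[0,0,-1],0],
    [[0,0,0],0],
    [[0,0,0],0],
    [[0,0,0],0],
    [[0,0,0],0],
    [[0,0,0],0]
  ]
}}

```text
time: 21.0
ee_pos: [0.6207, 0.1459, 0.0718]
eef_rot: [0.999, 0.037, 0.0, 0.0]
ft_force: [-0.1, -0.0, -0.1]
width: 0.0479
grip_force: 0.0
```

Close at 20 N, then lift.

>>> {"method": "drive_tool", "body": {
  "series": [
    [[0,0,-0.3],0],
    [[0,0,0],0],
    [[0,0,0],0],
    [[0,0,0],0],
    [[0,0,0],0],
    [[0,0,0],0],
    [[0,0,0],0],
    [[0,0,0],0],
    [[0,0,0],0],
    [[0,0,0],0]
  ],
  "hand": 1,
  "newtons": 20
}}

```text
time: 22.25
ee_pos: [0.6206, 0.1459, 0.0686]
eef_rot: [0.999, 0.037, 0.0, 0.0]
ft_force: [-0.2, -0.8, -0.7]
width: 0.0232
grip_force: 20.0
```

>>> {"method": "drive_tool", "body": {
  "series": [
    [[0,0,1],0],
    [[0,0,3],0],
    [[0,0,4],0],
    [[0,0,4],0],
    [[0,-2,3],0],
    [[0,-4,0],0],
    [[0,-5,0],0],
    [[0,-5,0],0],
    [[0,-4,0],0],
    [[0,0,0],0]
  ]
}}

```text
time: 23.5
ee_pos: [0.6205, -0.0589, 0.219]
eef_rot: [0.999, 0.034, 0.0, 0.001]
ft_force: [-0.0, 0.4, -1.4]
width: 0.0236
grip_force: 20.0
```

Run:
```python
from h import *
s=r.read_state();p=s['ee_pos'];print(p,s['width'])
a=snap('top');b=snap('scene')
c=proj(b,p-[0,0,.03]).astype(int);d=proj(a,[.607,-.072,.05]).astype(int);print(c,d)
x=cv2.resize(a['color'][d[1]-60:d[1]+60,d[0]-60:d[0]+60],(390,390),interpolation=2)
y=cv2.resize(b['color'][c[1]-60:c[1]+60,c[0]-60:c[0]+60],(390,390),interpolation=2)
cv2.imwrite('pics/k7.png',np.hstack([x,y])[:,:,::-1])
for z in(-.0,-.01,-.059):print(proj(b,p+[0,0,z]))
im=b['color'];m=sum(cv2.inRange(cv2.cvtColor(im,cv2.COLOR_RGB2HSV),*x) for x in [((0,150,50),(9,255,255)),((170,150,50),(180,255,255))])
k,l,st,ce=cv2.connectedComponentsWithStats(m);print([(st[i].tolist(),ce[i]) for i in range(1,k) if st[i][4]>150])
```

```text
[ 0.6205474  -0.05886948  0.21899503] 0.02358680687673221
[328 252] [345 217]
[328.97953737 245.25302499]
[328.96442098 247.68651106]
[328.89316093 259.15818756]
[([267, 208, 38, 52, 900], array([281.95555556, 235.59777778])), ([291, 244, 61, 73, 2213], array([322.51784907, 282.53773159]))]
```

View pics/k7.png

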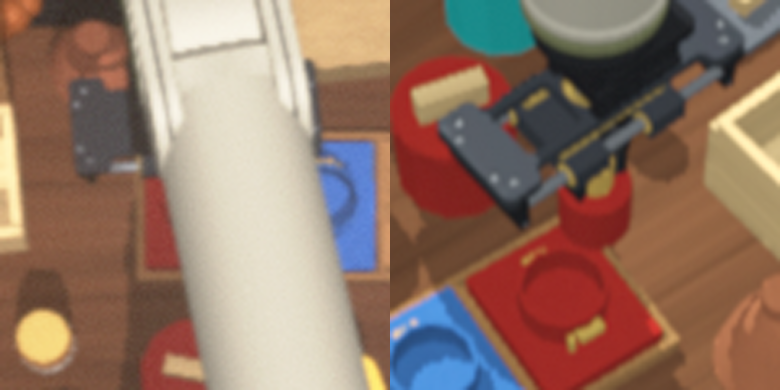

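The tin hangs straight from the gripper next to the red neck (scene crop (594,215)). Move over the neck and lower carefully.

>>> {"method": "drive_tool", "body": {
  "series": [
    [[-1.3,-1.3,-2],0],
    [[0,0,-3],0],
    [[0,0,-3],0],
    [[0,0,-1.5],0],
    [[0,0,-0.5],0],
    [[0,0,-0.3],0],
    [[0,0,-0.3],0],
    [[0,0,0],0],
    [[0,0,0],0],
    [[0,0,0],0]
  ]
}}

```text
time: 24.85
ee_pos: [0.6087, -0.0675, 0.1149]
eef_rot: [0.999, 0.037, 0.001, 0.001]
ft_force: [-3.3, -1.3, 9.8]
width: 0.0235
grip_force: 20.0
```

>>> {"method": "drive_tool", "body": {
  "series": [
    [[0,0,-0.3],0],
    [[0,0,-0.3],0],
    [[0,0,-0.3],0],
    [[0,0,-0.2],0],
    [[0,0,0],0],
    [[0,0,0],0],
    [[0,0,0],0],
    [[0,0,0],0],
    [[0,0,0],0],
    [[0,0,0],0]
  ]
}}

```text
time: 26.1
ee_pos: [0.6108, -0.0685, 0.1104]
eef_rot: [0.999, 0.037, 0.004, 0.003]
ft_force: [-21.0, -5.0, 58.9]
width: 0.0236
grip_force: 36.8
```

Contact with the rim. Back up and look.

>>> {"method": "drive_tool", "body": {
  "series": [
    [[0,0,0.5],0],
    [[0,0,1],0],
    [[0,0,0.8],0],
    [[0,0,0],0],
    [[0,0,0],0],
    [[0,0,0],0],
    [[0,0,0],0],
    [[0,0,0],0],
    [[0,0,0],0],
    [[0,0,0],0]
  ]
}}

```text
time: 27.35
ee_pos: [0.6076, -0.0672, 0.1246]
eef_rot: [0.999, 0.037, 0.0, 0.0]
ft_force: [-0.3, -0.0, -1.3]
width: 0.0233
grip_force: 21.0
```

Run:
```python
from h import *
s=r.read_state();p=s['ee_pos'];print(p,s['eef_rot'],s['ft_force'],s['torque'])
a=snap('top');b=snap('scene')
x=cv2.resize(a['color'][185:255,300:420],(390,228),interpolation=2);x=cv2.copyMakeBorder(x,0,262,0,0,0)
y=cv2.resize(b['color'][230:330,260:340+20][:98],(490*100//98,490),interpolation=2)
cv2.imwrite('pics/k8.png',np.hstack([x,y])[:,:,::-1][:, :800])
print(y.shape)
for z in(-.0606,):print(proj(b,p+[0,0,z]),proj(b,[p[0],p[1],.055]))
```

```text
[ 0.60758943 -0.06717932  0.12457332] [9.99304430e-01 3.72914600e-02 1.94164091e-06 6.04707885e-05] [-0.2600008  -0.044378   -1.26116309] [ 0.03065736  0.02282464 -0.00100932]
(490, 500, 3)
[322.76634413 277.47684963] [322.78757326 279.27953436]
```

View pics/k8.png

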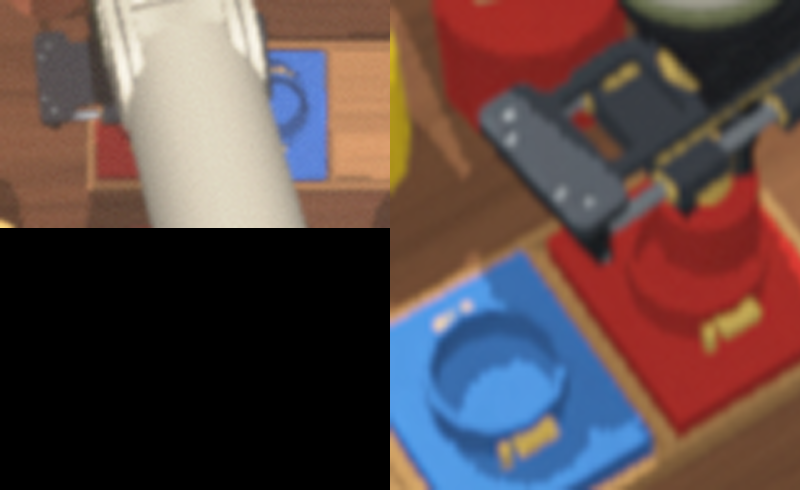

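The tin sat about 5 mm too far to +y, because an earlier reading lagged the command. In the picture the tin's centre is to the right of the neck's. Shift and retry.

>>> {"method": "drive_tool", "body": {
  "series": [
    [[0,-0.4,0],0],
    [[0,0,0],0],
    [[0,0,-0.5],0],
    [[0,0,-0.4],0],
    [[0,0,-0.3],0],
    [[0,0,-0.3],0],
    [[0,0,0],0],
    [[0,0,0],0],
    [[0,0,0],0],
    [[0,0,0],0]
  ]
}}

```text
time: 28.7
ee_pos: [0.6077, -0.0711, 0.1097]
eef_rot: [0.999, 0.037, 0.0, 0.0]
ft_force: [0.8, 0.9, -1.8]
width: 0.0233
grip_force: 21.1
```

Inside the neck with no contact. Continue down.

>>> {"method": "drive_tool", "body": {
  "series": [
    [[0,0,-0.5],0],
    [[0,0,-0.5],0],
    [[0,0,-0.4],0],
    [[0,0,-0.3],0],
    [[0,0,-0.3],0],
    [[0,0,0],0],
    [[0,0,0],0],
    [[0,0,0],0],
    [[0,0,0],0],
    [[0,0,0],0]
  ]
}}

```text
time: 29.95
ee_pos: [0.6076, -0.0711, 0.0896]
eef_rot: [0.999, 0.037, 0.0, 0.0]
ft_force: [0.4, -0.0, -0.7]
width: 0.0234
grip_force: 21.1
```

>>> {"method": "drive_tool", "body": {
  "series": [
    [[0,0,-0.2],0],
    [[0,0,-0.1],0],
    [[0,0,0],0],
    [[0,0,0],0],
    [[0,0,0],0],
    [[0,0,0],0],
    [[0,0,0],0],
    [[0,0,0],0],
    [[0,0,0],0],
    [[0,0,0],0]
  ]
}}

```text
time: 31.2
ee_pos: [0.6076, -0.0711, 0.0865]
eef_rot: [0.999, 0.037, -0.0, 0.0]
ft_force: [0.1, 0.2, -1.4]
width: 0.0236
grip_force: 21.1
```

>>> {"method": "drive_tool", "body": {
  "series": [
    [[0,0,-0.1],0],
    [[0,0,-0.1],0],
    [[0,0,0],0],
    [[0,0,0],0],
    [[0,0,0],0],
    [[0,0,0],0],
    [[0,0,0],0],
    [[0,0,0],0],
    [[0,0,0],0],
    [[0,0,0],0]
  ]
}}

```text
time: 32.45
ee_pos: [0.6076, -0.0711, 0.0846]
eef_rot: [0.999, 0.037, 0.0, 0.0]
ft_force: [-0.3, 0.4, -0.8]
width: 0.0235
grip_force: 20.9
```

>>> {"method": "drive_tool", "body": {
  "series": [
    [[0,0,0],0],
    [[0,0,0],0],
    [[0,0,0],0],
    [[0,0,0],0],
    [[0,0,0],0],
    [[0,0,1],0],
    [[0,0,3],0],
    [[0,0,5],0],
    [[0,2,3],0],
    [[0,0,0],0]
  ],
  "hand": 0.45
}}

```text
time: 33.7
ee_pos: [0.609, -0.0489, 0.2082]
eef_rot: [0.999, 0.039, 0.003, 0.0]
ft_force: [0.6, 0.0, -0.9]
width: 0.048
grip_force: 0.0
```

>>> {"method": "drive_tool", "body": {
  "series": [
    [[0.2,5.5,0],0],
    [[0,5.5,0],0],
    [[0,5.5,0],0],
    [[0,5.5,0],0],
    [[0,5.5,0],0],
    [[0,0,-1],0],
    [[0,0,-4],0],
    [[0,0,-4],0],
    [[0,0,-3],0],
    [[0,0,0],0]
  ]
}}

```text
time: 34.95
ee_pos: [0.6083, 0.2219, 0.0817]
eef_rot: [0.999, 0.037, -0.002, 0.001]
ft_force: [-0.1, -0.0, 0.8]
width: 0.0481
grip_force: 0.0
```

>>> {"method": "drive_tool", "body": {
  "series": [
    [[0,0.1,-1],0],
    [[0,0,-0.6],0],
    [[0,0,0],0],
    [[0,0,0],0],
    [[0,0,0],0],
    [[0,0,0],0],
    [[0,0,0],0],
    [[0,0,0],0],
    [[0,0,0],0],
    [[0,0,0],0]
  ]
}}

```text
time: 36.2
ee_pos: [0.6096, 0.2249, 0.0686]
eef_rot: [0.999, 0.037, 0.0, 0.0]
ft_force: [-0.3, -1.2, 0.2]
width: 0.0477
grip_force: 0.0
```

Run:
```python
from h import *
s=r.read_state();print(s['ee_pos'])
a=snap('top','t9');b=snap('scene','s9')
x=cv2.resize(a['color'][180:300,300:460],(400,300),interpolation=2)
y=cv2.resize(b['color'][200:320,160:360-40],(400,300),interpolation=2)
cv2.imwrite('pics/k9.png',np.hstack([x,y])[:,:,::-1])
```

```text
[0.60959907 0.22489441 0.06858559]
```

View pics/k9.png

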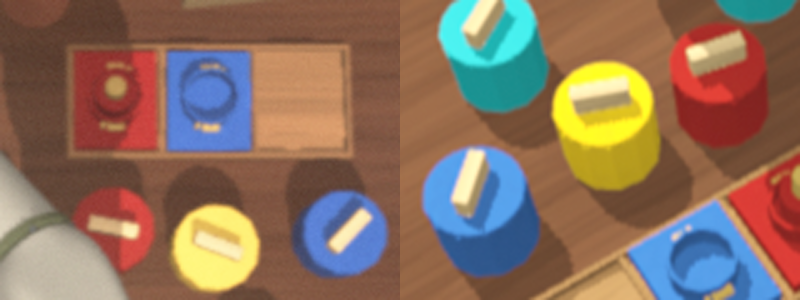

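The red tin stands in the red neck (knob at crop (116,88), lugs at (118,67) and (113,127)). The blue lugs are at (211,66) and (207,127). Refine the centres while gripping the blue tin.

>>> {"method": "drive_tool", "body": {
  "series": [
    [[0,0,0],0],
    [[0,0,0],0],
    [[0,0,0],0],
    [[0,0,0],0],
    [[0,0,0],0],
    [[0,0,0],0],
    [[0,0,0],0],
    [[0,0,1],0],
    [[0,0,3],0],
    [[0,0,4],0]
  ],
  "hand": 1,
  "newtons": 20
}}

```text
time: 37.55
ee_pos: [0.6091, 0.2246, 0.1493]
eef_rot: [0.999, 0.037, -0.001, 0.0]
ft_force: [0.1, 0.1, -0.5]
width: 0.0236
grip_force: 20.0
```

Run:
```python
from h import *
np.set_printoptions(precision=4,suppress=True)
a=snap('top');b=snap('scene')
C=lambda x,y:(300+x/2.5-.3,180+y/2.5-.3); D=lambda x,y:(160+(x-400)/2.5-.3,200+y/2.5-.3)
print('knob',onz(a,*C(116,88),.103))
for n,l1,l2 in(('red',(118,67),(113,127)),('blue',(211,66),(207,127))):
    print(n,onz(a,*C(*l1),.044),onz(a,*C(*l2),.044))
print('blue ring',onz(a,*C(208,91),.055))
for n,p,q in(('redbar',(114,226),(717,50)),('bluebar',(350,229),(472,178))): print(n,onz(a,*C(*p),.114),onz(b,*D(*q),.108),*tri(a,C(*p),b,D(*q)))
A0=cv2.imread('pics/t9.png')[:,:,::-1].copy();hsv=cv2.cvtColor(A0,cv2.COLOR_RGB2HSV)
B0=cv2.imread('pics/s9.png')[:,:,::-1].copy();hb=cv2.cvtColor(B0,cv2.COLOR_RGB2HSV)
R=[((0,140,50),(9,255,255)),((170,140,50),(180,255,255))];Bl=[((100,90,50),(125,255,255))]
for nm,c,H,lim in(('top',a,hsv,None),('scene',b,hb,None)):
  for col,rs in(('red',R),('blue',Bl)):
    m=cv2.morphologyEx(sum(cv2.inRange(H,*x) for x in rs),cv2.MORPH_CLOSE,np.ones((9,9)))
    for ct in cv2.findContours(m,0,2)[0]:
        if cv2.contourArea(ct)>400:
            for z in(.027,.086):
                w=np.array([onz(c,*p[0],z)[:2] for p in ct],np.float32); print(nm,col,z,np.round(cv2.minAreaRect(w)[0],4),np.round(cv2.minAreaRect(w)[1],3),np.round(cv2.minEnclosingCircle(w)[0],4))
```

```text
knob [ 0.6057 -0.0705  0.103 ]
red [ 0.6425 -0.0759  0.044 ] [ 0.5701 -0.0683  0.044 ]
blue [ 0.6416 -0.1868  0.044 ] [ 0.568  -0.1796  0.044 ]
blue ring [ 0.6093 -0.181   0.055 ]
redbar [ 0.4461 -0.064   0.114 ] [ 0.4455 -0.0621  0.108 ] [ 0.4467 -0.0635  0.1104] 0.001357442331102644
bluebar [ 0.4379 -0.3283  0.114 ] [ 0.4361 -0.3253  0.108 ] [ 0.4385 -0.3271  0.1131] 0.002877202794089769
top red 0.027 [ 0.4588 -0.0746] [0.101 0.079] [ 0.4496 -0.0666]
top red 0.086 [ 0.4532 -0.0721] [0.097 0.076] [ 0.4443 -0.0643]
top red 0.027 [ 0.6051 -0.073 ] [0.102 0.122] [ 0.6071 -0.0718]
top red 0.086 [ 0.5943 -0.0705] [0.098 0.118] [ 0.5962 -0.0694]
top blue 0.027 [ 0.1426 -0.6922] [0.195 0.147] [ 0.1427 -0.6921]
top blue 0.086 [ 0.1484 -0.6674] [0.188 0.142] [ 0.1484 -0.6674]
top blue 0.027 [ 0.4407 -0.3365] [0.104 0.095] [ 0.4391 -0.3352]
top blue 0.086 [ 0.4358 -0.3246] [0.1   0.091] [ 0.4342 -0.3233]
top blue 0.027 [ 0.6029 -0.1842] [0.096 0.117] [ 0.6026 -0.1831]
top blue 0.086 [ 0.5922 -0.1777] [0.093 0.113] [ 0.5919 -0.1767]
scene red 0.027 [ 0.6088 -0.0733] [0.103 0.125] [ 0.6094 -0.0736]
scene red 0.086 [ 0.6346 -0.0906] [0.098 0.12 ] [ 0.6352 -0.0908]
scene red 0.027 [ 0.432  -0.0559] [0.102 0.157] [ 0.4313 -0.0572]
scene red 0.086 [ 0.466 -0.074] [0.098 0.15 ] [ 0.4654 -0.0752]
scene blue 0.027 [ 0.6058 -0.1853] [0.1   0.123] [ 0.6062 -0.1854]
scene blue 0.086 [ 0.6317 -0.1973] [0.096 0.117] [ 0.6321 -0.1974]
scene blue 0.027 [ 0.423  -0.3244] [0.098 0.145] [ 0.4228 -0.3294]
scene blue 0.086 [ 0.4574 -0.3299] [0.094 0.138] [ 0.4572 -0.3347]
scene blue 0.027 [ 0.0806 -0.6277] [0.115 0.272] [ 0.0745 -0.6426]
scene blue 0.086 [ 0.131  -0.6191] [0.11  0.259] [ 0.1251 -0.6334]
```

>>> {"method": "drive_tool", "body": {
  "series": [
    [[0,0,3],0],
    [[0,-4,3],0],
    [[0,-5,0],0],
    [[0,-5,0],0],
    [[0,-5,0],0],
    [[-0.1,-5,0],0],
    [[-0.1,-5,0],0],
    [[-0.1,-5,0],0],
    [[0,-5,0],0],
    [[0,-1.9,0],0]
  ]
}}

```text
time: 38.9
ee_pos: [0.6057, -0.1884, 0.2082]
eef_rot: [0.999, 0.035, -0.0, 0.001]
ft_force: [0.4, 1.2, -1.5]
width: 0.0233
grip_force: 20.0
```

>>> {"method": "drive_tool", "body": {
  "series": [
    [[0,0,-2],0],
    [[0,0,-4],0],
    [[0,0,-2],0],
    [[0,0,-0.4],0],
    [[0,0,0],0],
    [[0,0,-0.4],0],
    [[0,0,-0.3],0],
    [[0,0,-0.3],0],
    [[0,0,0],0],
    [[0,0,0],0]
  ]
}}

```text
time: 40.15
ee_pos: [0.6068, -0.1843, 0.1153]
eef_rot: [0.999, 0.037, 0.0, 0.0]
ft_force: [-3.0, -0.4, 7.1]
width: 0.0234
grip_force: 20.0
```

>>> {"method": "drive_tool", "body": {
  "series": [
    [[0,0,0.5],0],
    [[0,0,0.3],0],
    [[-0.3,0,0],0],
    [[0,0,0],0],
    [[0,0,-0.4],0],
    [[0,0,-0.4],0],
    [[0,0,-0.2],0],
    [[0,0,-0.1],0],
    [[0,0,0],0],
    [[0,0,0],0]
  ]
}}

```text
time: 41.4
ee_pos: [0.6037, -0.1842, 0.1117]
eef_rot: [0.999, 0.037, 0.0, 0.0]
ft_force: [-0.1, 0.5, -0.8]
width: 0.0233
grip_force: 20.0
```

>>> {"method": "drive_tool", "body": {
  "series": [
    [[0,0,-0.5],0],
    [[0,0,-0.6],0],
    [[0,0,-0.6],0],
    [[0,0,-0.4],0],
    [[0,0,-0.2],0],
    [[0,0,-0.1],0],
    [[0,0,0],0],
    [[0,0,0],0],
    [[0,0,0],0],
    [[0,0,0],0]
  ]
}}

```text
time: 42.65
ee_pos: [0.6036, -0.1842, 0.0876]
eef_rot: [0.999, 0.037, 0.0, 0.0]
ft_force: [1.1, 1.0, -0.5]
width: 0.0232
grip_force: 20.0
```

>>> {"method": "drive_tool", "body": {
  "series": [
    [[0,0,0],0],
    [[0,0,0],0],
    [[0,0,0],0],
    [[0,0,0],0],
    [[0,0,1],0],
    [[0,0,3],0],
    [[0,0,5],0],
    [[0,0,5],0],
    [[-2,5,0],0],
    [[-2,5,0],0]
  ],
  "hand": 0.45
}}

```text
time: 43.9
ee_pos: [0.5635, -0.0829, 0.2289]
eef_rot: [0.999, 0.037, 0.001, 0.0]
ft_force: [0.5, 0.2, 0.7]
width: 0.0477
grip_force: 0.0
```

>>> {"method": "drive_tool", "body": {
  "series": [
    [[-2,5,0],0],
    [[0,5,0],0],
    [[0,5,0],0],
    [[0,5,0],0],
    [[0,5,0],0],
    [[0,4,0],0],
    [[0,0,0],10],
    [[0,0,0],10],
    [[0,0,0],10],
    [[0,0,0],10]
  ]
}}

```text
time: 45.15
ee_pos: [0.5437, 0.206, 0.2284]
eef_rot: [0.925, 0.38, 0.0, 0.0]
ft_force: [0.6, -1.0, -0.4]
width: 0.0477
grip_force: 0.0
```

Run:
```python
from h import *
np.set_printoptions(precision=4,suppress=True)
print(r.read_state()['ee_pos'])
a=snap('top','t10');b=snap('scene','s10')
def blobs(c,lo,hi,X0,z,rad):
    u,v=proj(c,X0).astype(int);im=c['color'];W=18
    H=cv2.cvtColor(im,cv2.COLOR_RGB2HSV);m=cv2.inRange(H,lo,hi)
    k=np.zeros_like(m);k[v-W:v+W,u-W:u+W]=m[v-W:v+W,u-W:u+W]
    n,l,s,ce=cv2.connectedComponentsWithStats(k);i=1+np.argmax(s[1:,4])
    ct=max(cv2.findContours((l==i).astype(np.uint8),0,2)[0],key=cv2.contourArea)
    w=np.array([onz(c,*p[0],z)[:2] for p in ct],np.float32);rc=cv2.minAreaRect(w)
    bx=cv2.boxPoints(rc);e=[bx[1]-bx[0],bx[2]-bx[1]];e=max(e,key=np.linalg.norm)
    return ce[i],np.array(rc[0]),np.array(rc[1]),np.degrees(np.arctan2(e[1],e[0]))%180
for n,X in(('red',(.446,-.0635,.112)),('blue',(.438,-.327,.112))):
    o=[blobs(c,(8,20,120),(35,140,255),X,.114,0) for c in(a,b)]
    for q in o: print(n,*q)
    print(tri(a,o[0][0],b,o[1][0]))
x=cv2.resize(a['color'][195:245,320:420],(400,200),interpolation=2)
y=cv2.resize(b['color'][250:345,245:360],(400,330),interpolation=2)
y2=cv2.resize(a['color'][165:290,170:300],(400,330),interpolation=2)
cv2.imwrite('pics/k10.png',np.hstack([np.vstack([x,np.zeros((130,400,3),np.uint8)]),y])[:,:,::-1])
```

```text
[0.5437 0.206  0.2284]
red [344.8085 270.3404] [ 0.4455 -0.0626] [0.0566 0.0197] 76.82113
red [286.1439 220.8672] [ 0.4519 -0.0659] [0.0594 0.033 ] 77.40812
(array([ 0.4461, -0.0633,  0.1047]), np.float64(0.0007792885851509187))
blue [438.8306 272.0726] [ 0.436  -0.3263] [0.0156 0.0564] 133.24405
blue [181.7955 257.4773] [ 0.4108 -0.3158] [0.081  0.0487] 63.23977
(array([ 0.43  , -0.3217,  0.1581]), np.float64(0.01076210837301561))
```

View pics/k10.png

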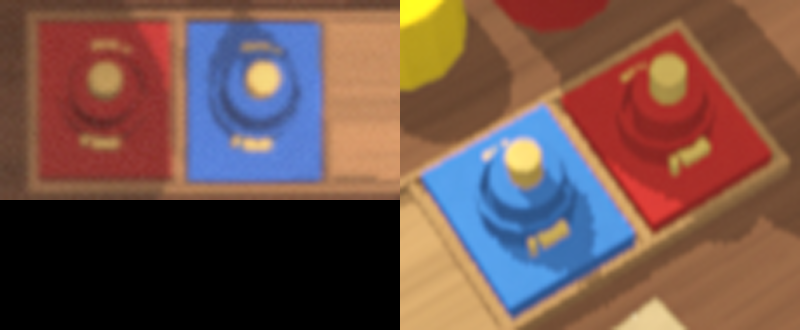

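Both tins stand in their necks. One more calibrated estimate of the base centres, using the knobs (known TCP y) as the reference.

Run:
```python
from h import *
np.set_printoptions(precision=4,suppress=True)
a=snap('top');b=snap('scene')
C=lambda x,y:(320+(x+.5)/4-.5,195+(y+.5)/4-.5); D=lambda x,y:(245+(x-399.5)*115/400-.5,250+(y+.5)*95/330-.5)
for n,k,k2 in(('red',(105,78),(668,66)),('blue',(263,78),(524,149))):
    print(n,'knob top',onz(a,*C(*k),.103)[:2],'scene',onz(b,*D(*k2),.103)[:2],tri(a,C(*k),b,D(*k2)))
# plinth top corners by hand, top view + scene view
for n,P,Q in(('red',[(39,22),(169,20),(170,180),(39,181)],[(678,33),(772,155),(655,219),(561,98)]),('blue',[(188,22),(321,21),(322,180),(188,183)],[(549,104),(637,236),(513,306),(421,182)])):
    print(n,'top',np.mean([onz(a,*C(*p),.027)[:2] for p in P],0),'scene',np.mean([onz(b,*D(*q),.027)[:2] for q in Q],0))
    print(np.array([onz(a,*C(*p),.027)[:2] for p in P]).round(4).tolist(),np.array([onz(b,*D(*q),.027)[:2] for q in Q]).round(4).tolist())
```

```text
red knob top [ 0.6079 -0.0699] scene [ 0.6046 -0.0679] (array([ 0.607 , -0.0696,  0.1081]), np.float64(0.00017470586831414846))
blue knob top [ 0.6058 -0.183 ] scene [ 0.6021 -0.1801] (array([ 0.6048, -0.1819,  0.1092]), np.float64(0.0009177137170691411))
red top [ 0.6057 -0.0721] scene [ 0.6071 -0.0718]
[[0.6666, -0.0243], [0.6663, -0.1224], [0.5443, -0.1197], [0.5454, -0.0219]] [[0.5508, -0.0227], [0.6682, -0.0251], [0.6621, -0.1189], [0.5473, -0.1204]]
blue top [ 0.603  -0.1849] scene [ 0.605  -0.1833]
[[0.6645, -0.1366], [0.6633, -0.2369], [0.5422, -0.233], [0.5418, -0.133]] [[0.5465, -0.1299], [0.6655, -0.1361], [0.6606, -0.232], [0.5474, -0.2351]]
```

>>> {"method": "drive_tool", "body": {
  "series": [
    [[-1.6,-4.5,0],5.4],
    [[-1.6,-4.5,0],5.4],
    [[-1.6,-4.5,0],5.4],
    [[-1.6,-4.5,0],5.4],
    [[-1.7,-4.5,0],5.4],
    [[-1.7,-4.5,0],5.3],
    [[0,0,0],0],
    [[0,0,-4],0],
    [[0,0,-4],0],
    [[0,0,-3],0]
  ]
}}

```text
time: 46.6
ee_pos: [0.4456, -0.0632, 0.1165]
eef_rot: [0.786, 0.619, 0.0, -0.0]
ft_force: [-0.5, -1.1, 0.4]
width: 0.0476
grip_force: 0.0
```

>>> {"method": "drive_tool", "body": {
  "series": [
    [[0,0,-1],0],
    [[0,0,-0.9],0],
    [[0,0,0],0],
    [[0,0,0],0],
    [[0,0,0],0],
    [[0,0,0],0],
    [[0,0,0],0],
    [[0,0,0],0],
    [[0,0,0],0],
    [[0,0,0],0]
  ]
}}

```text
time: 47.85
ee_pos: [0.4456, -0.0641, 0.0986]
eef_rot: [0.785, 0.62, 0.0, 0.0]
ft_force: [-0.2, 0.4, 0.5]
width: 0.0477
grip_force: 0.0
```

Run:
```python
from h import *
s=r.read_state();q=s['eef_rot'];print(s['ee_pos'],np.degrees(2*np.arctan2(q[1],q[0])),s['ft_force'])
```

```text
[ 0.44559526 -0.06410685  0.0985631 ] 76.58087742072097 [-0.19414929  0.42740667  0.52186301]
```

>>> {"method": "drive_tool", "body": {
  "series": [
    [[0,0,0],0],
    [[0,0,0],0],
    [[0,0,0],0],
    [[0,0,0],0],
    [[0,0,0],0],
    [[0,0,1],0],
    [[0,0,3],0],
    [[0,0,4],0],
    [[0,0,4],0],
    [[0,0,1],0]
  ],
  "hand": 1,
  "newtons": 45
}}

```text
time: 49.1
ee_pos: [0.4466, -0.0641, 0.231]
eef_rot: [0.785, 0.62, 0.001, 0.002]
ft_force: [0.4, -0.8, -2.6]
width: 0.0156
grip_force: 44.9
```

>>> {"method": "drive_tool", "body": {
  "series": [
    [[4,-0.2,0],0],
    [[4,-0.2,0],0],
    [[4,-0.2,0],0],
    [[3,-0.2,0],0],
    [[1.1,-0.1,0],0],
    [[0,0,0],0],
    [[0,0,-2],0],
    [[0,0,-1],0],
    [[0,0,0],0],
    [[0,0,0],0]
  ]
}}

```text
time: 50.35
ee_pos: [0.6066, -0.0732, 0.1989]
eef_rot: [0.785, 0.62, 0.0, 0.0]
ft_force: [-0.3, -0.8, -1.1]
width: 0.0158
grip_force: 44.9
```

Run:
```python
from h import *
s=r.read_state();q=s['eef_rot'];print(s['ee_pos'],np.degrees(2*np.arctan2(q[1],q[0])),s['ft_force'],s['torque'],s['width'])
```

```text
[ 0.60656431 -0.07324944  0.19891991] 76.56666205663446 [-0.32327492 -0.78053704 -1.14767605] [-0.01759708 -0.06579935  0.04326509] 0.015845130908294685
```

>>> {"method": "drive_tool", "body": {
  "series": [
    [[0,0,-2],0],
    [[0,0,-1.5],0],
    [[0,0,-0.7],0],
    [[0,0,-0.4],0],
    [[0,0,-0.3],0],
    [[0,0,-0.3],0],
    [[0,0,-0.3],0],
    [[0,0,0],0],
    [[0,0,0],0],
    [[0,0,0],0]
  ]
}}

```text
time: 51.6
ee_pos: [0.6067, -0.0732, 0.1437]
eef_rot: [0.785, 0.62, 0.0, 0.0]
ft_force: [0.2, 0.1, -2.5]
width: 0.0157
grip_force: 44.9
```

Past the neck rim without contact. Continue down to the plinth.

>>> {"method": "drive_tool", "body": {
  "series": [
    [[0,0,-0.3],0],
    [[0,0,-0.3],0],
    [[0,0,-0.3],0],
    [[0,0,-0.3],0],
    [[0,0,-0.3],0],
    [[0,0,-0.2],0],
    [[0,0,0],0],
    [[0,0,0],0],
    [[0,0,0],0],
    [[0,0,0],0]
  ]
}}

```text
time: 52.85
ee_pos: [0.6066, -0.0731, 0.1266]
eef_rot: [0.785, 0.62, 0.0, 0.0]
ft_force: [0.7, 0.2, -2.9]
width: 0.0158
grip_force: 44.9
```

>>> {"method": "drive_tool", "body": {
  "series": [
    [[0,0,-0.1],0],
    [[0,0,0],0],
    [[0,0,0],-8],
    [[0,0,0],-8],
    [[0,0,0],-8],
    [[0,0,0],-8],
    [[0,0,0],-8],
    [[0,0,0],-8],
    [[0,0,0],0],
    [[0,0,0],0]
  ]
}}

```text
time: 54.1
ee_pos: [0.6067, -0.073, 0.1256]
eef_rot: [0.969, 0.248, 0.0, 0.0]
ft_force: [0.7, 0.4, -0.6]
width: 0.0161
grip_force: 44.9
```

```bash
cat > st.py <<'E'
from h import *
np.set_printoptions(precision=4,suppress=True)
s=r.read_state();q=s['eef_rot'];print(s['time'],s['ee_pos'],round(np.degrees(2*np.arctan2(q[1],q[0])),1),s['ft_force'],s['torque'],s['width'])
E
python3 st.py
```

```text
54.1 [ 0.6067 -0.073   0.1256] 28.8 [ 0.7287  0.3942 -0.6461] [ 0.0798 -0.0764 -0.0496] 0.01606602469330544
```

>>> {"method": "drive_tool", "body": {
  "series": [
    [[0,0,0],-8],
    [[0,0,0],-8],
    [[0,0,0],-5],
    [[0,0,0],-4],
    [[0,0,0],-3],
    [[0,0,0],-1],
    [[0,0,0],-1],
    [[0,0,0],0],
    [[0,0,0],0],
    [[0,0,0],0]
  ]
}}

```text
time: 55.35
ee_pos: [0.6066, -0.0731, 0.1256]
eef_rot: [1.0, -0.012, 0.0, 0.0]
ft_force: [0.5, 0.1, -0.5]
width: 0.0155
grip_force: 44.9
```

```bash
python3 st.py
```

```text
55.35 [ 0.6066 -0.0731  0.1256] -1.4 [ 0.5428  0.075  -0.466 ] [ 0.1958  0.0307 -0.0721] 0.01545984285140278
```

>>> {"method": "drive_tool", "body": {
  "series": [
    [[0,0,0],-1],
    [[0,0,0],-1],
    [[0,0,0],0],
    [[0,0,0],0],
    [[0,0,0],0],
    [[0,0,0],0],
    [[0,0,0],0],
    [[0,0,0],0],
    [[0,0,0],0],
    [[0,0,0],0]
  ]
}}

```text
time: 56.6
ee_pos: [0.6066, -0.0732, 0.1256]
eef_rot: [1.0, -0.03, 0.0, 0.0]
ft_force: [0.2, -0.5, -0.0]
width: 0.0158
grip_force: 44.9
```

```bash
python3 st.py
```

```text
56.6 [ 0.6066 -0.0732  0.1256] -3.4 [ 0.1775 -0.5232 -0.0264] [ 0.0572  0.0174 -0.0116] 0.015758443739915605
```

>>> {"method": "drive_tool", "body": {
  "series": [
    [[0,0,0],-1],
    [[0,0,0],-1],
    [[0,0,0],-1],
    [[0,0,0],0],
    [[0,0,0],0],
    [[0,0,0],0],
    [[0,0,0],0],
    [[0,0,0],0],
    [[0,0,0],0],
    [[0,0,0],0]
  ]
}}

```text
time: 57.85
ee_pos: [0.6066, -0.073, 0.1256]
eef_rot: [0.998, -0.056, 0.0, 0.0]
ft_force: [0.5, 1.4, 0.8]
width: 0.0155
grip_force: 44.9
```

```bash
python3 st.py
```

```text
57.85 [ 0.6066 -0.073   0.1256] -6.4 [0.4871 1.3502 0.7894] [ 0.4378 -0.1066 -0.0315] 0.015479971488665674
```

>>> {"method": "drive_tool", "body": {
  "series": [
    [[0,0,0],0],
    [[0,0,0],0],
    [[0,0,0],0],
    [[0,0,0],0],
    [[0,0,1],0],
    [[0,0,3],0],
    [[0,0,4],0],
    [[0,0,2.5],0],
    [[-2,4,0],5],
    [[-2,4,0],5]
  ],
  "hand": 0.45
}}

```text
time: 59.1
ee_pos: [0.5663, 0.0078, 0.2316]
eef_rot: [0.999, 0.032, 0.001, 0.0]
ft_force: [-0.0, 0.6, 0.1]
width: 0.0481
grip_force: 0.0
```

>>> {"method": "drive_tool", "body": {
  "series": [
    [[-2,4,0],5],
    [[0,4,0],5],
    [[0,4,0],5],
    [[0,4,0],5],
    [[0,4,0],5],
    [[0,0,0],5],
    [[0,0,0],5],
    [[0,0,0],5],
    [[0,0,0],0],
    [[0,0,0],0]
  ]
}}

```text
time: 60.35
ee_pos: [0.5467, 0.2069, 0.2309]
eef_rot: [0.929, 0.37, 0.0, 0.0]
ft_force: [-0.6, -0.1, -0.6]
width: 0.0481
grip_force: 0.0
```

```bash
python3 st.py
cat > ms.py <<'E'
from h import *
np.set_printoptions(precision=4,suppress=True)
a=snap('top');b=snap('scene')
R=[((0,140,50),(9,255,255)),((170,140,50),(180,255,255))];Bl=[((100,90,50),(125,255,255))]
def mask(c,rs):
    H=cv2.cvtColor(c['color'],cv2.COLOR_RGB2HSV); return sum(cv2.inRange(H,*x) for x in rs)
def edges(n,rs,X):
    m=mask(a,rs)
    # short edges: for columns across plinth, first/last mask row
    for side in(1,-1):
        P=[]
        for y in np.arange(-.038,.0381,.004):
            u,v=proj(a,[X[0]+side*.06,X[1]+y,.027]); ui=int(round(u)); w=range(int(v)-8,int(v)+9)
            g=a['color'][:,ui].astype(float); sat=m[w.start:w.stop,ui]>0
            idx=np.where(sat)[0]
            if len(idx): P.append(onz(a,ui,w.start+(idx.min()-.5 if side>0 else idx.max()+.5),.027)[:2])
        P=np.array(P); k=np.polyfit(P[:,1],P[:,0],1); print(n,'edge',side,'x',P[:,0].mean().round(4),'yaw',round(-np.degrees(np.arctan(k[0])),1))
def bar(n,X,z):
    u,v=proj(a,X).astype(int);W=13
    H=cv2.cvtColor(a['color'],cv2.COLOR_RGB2HSV);m=cv2.inRange(H,(8,20,110),(35,150,255))
    k=np.zeros_like(m);k[v-W:v+W,u-W:u+W]=m[v-W:v+W,u-W:u+W]
    nn,l,s,ce=cv2.connectedComponentsWithStats(k);i=1+np.argmax(s[1:,4])
    ys,xs=np.where(l==i);w=np.array([onz(a,x,y,z)[:2] for x,y in zip(xs,ys)])
    d=np.linalg.svd(w-w.mean(0),full_matrices=False)[2][0]
    print(n,'bar',w.mean(0),'yaw',round(np.degrees(np.arctan2(d[1],d[0]))%180,1),len(xs))
E
cat > m1.py <<'E'
from ms import *
edges('red',R,(.6065,-.0735));edges('blue',Bl,(.604,-.186))
bar('redcap',[.6065,-.0735,.141],.141)
bar('bluecap',[.437,-.3275,.114],.114)
E
python3 m1.py
```

```text
60.35 [0.5467 0.2069 0.2309] 43.5 [-0.6401 -0.1373 -0.5623] [ 0.0155 -0.0135  0.0193] 0.04807318300796984
red edge 1 x 0.6725 yaw 0.5
red edge -1 x 0.5451 yaw -1.1
blue edge 1 x 0.6624 yaw -1.1
blue edge -1 x 0.5435 yaw -1.1
redcap bar [ 0.6067 -0.0725] yaw 173.7 147
bluecap bar [ 0.4357 -0.3255] yaw 134.5 122
```

The bar reads −6.3° against a plinth at about −1.1°, with no stop felt yet. Regrip and turn on, watching the torque.

>>> {"method": "drive_tool", "body": {
  "series": [
    [[0,-4,0],-6.2],
    [[0,-4,0],-6.2],
    [[1,-4,0],-6.2],
    [[1,-4,0],-6.2],
    [[2,-4,0],-6.2],
    [[2,-4,0],-6.2],
    [[0,-4,0],-6.2],
    [[0,0,0],-6.5],
    [[0,0,-3],0],
    [[0,0,-3],0]
  ]
}}

```text
time: 61.7
ee_pos: [0.6068, -0.0732, 0.1702]
eef_rot: [0.998, -0.056, 0.0, 0.0]
ft_force: [-0.7, 0.5, -0.3]
width: 0.048
grip_force: 0.0
```

>>> {"method": "drive_tool", "body": {
  "series": [
    [[0,0,-3],0],
    [[0,0,-1.5],0],
    [[0,0,0],0],
    [[0,0,0],0],
    [[0,0,0],0],
    [[0,0,0],0],
    [[0,0,0],0],
    [[0,0,0],0],
    [[0,0,0],0],
    [[0,0,0],0]
  ]
}}

```text
time: 62.95
ee_pos: [0.6066, -0.0731, 0.1256]
eef_rot: [0.998, -0.055, -0.0, 0.0]
ft_force: [-0.1, -0.7, -0.0]
width: 0.0478
grip_force: 0.0
```

>>> {"method": "drive_tool", "body": {
  "series": [
    [[0,0,0],0],
    [[0,0,0],0],
    [[0,0,0],0],
    [[0,0,0],0],
    [[0,0,0],0],
    [[0,0,0],0],
    [[0,0,0],-1],
    [[0,0,0],-1],
    [[0,0,0],0],
    [[0,0,0],0]
  ],
  "hand": 1
}}

```text
time: 64.2
ee_pos: [0.6066, -0.073, 0.1256]
eef_rot: [0.997, -0.072, 0.0, -0.0]
ft_force: [0.0, 1.2, -0.2]
width: 0.0154
grip_force: 45.0
```

```bash
python3 st.py
```

```text
64.2 [ 0.6066 -0.073   0.1256] -8.3 [ 0.0102  1.2472 -0.2038] [ 0.4644 -0.15    0.0801] 0.015413241803570172
```

>>> {"method": "drive_tool", "body": {
  "series": [
    [[0,0,0],-1],
    [[0,0,0],-1],
    [[0,0,0],-1],
    [[0,0,0],0],
    [[0,0,0],0],
    [[0,0,0],0],
    [[0,0,0],0],
    [[0,0,0],0],
    [[0,0,0],0],
    [[0,0,0],0]
  ]
}}

```text
time: 65.45
ee_pos: [0.6066, -0.0732, 0.1256]
eef_rot: [0.995, -0.099, -0.0, 0.0]
ft_force: [-1.5, -0.6, 0.4]
width: 0.0157
grip_force: 45.0
```

```bash
python3 st.py
```

```text
65.45 [ 0.6066 -0.0732  0.1256] -11.3 [-1.4765 -0.5888  0.3956] [-0.0267  0.1608  0.3588] 0.01569200858821534
```

>>> {"method": "drive_tool", "body": {
  "series": [
    [[0,0,0],0],
    [[0,0,0],0],
    [[0,0,0],0],
    [[0,0,0],0],
    [[0,0,1],0],
    [[0,0,3],0],
    [[0,0,4],0],
    [[0,0,2.5],0],
    [[-2,4,0],6],
    [[-2,4,0],6]
  ],
  "hand": 0.45
}}

```text
time: 66.7
ee_pos: [0.5664, 0.0079, 0.2316]
eef_rot: [1.0, 0.007, 0.001, -0.0]
ft_force: [0.2, -0.3, 0.1]
width: 0.0479
grip_force: 0.0
```

>>> {"method": "drive_tool", "body": {
  "series": [
    [[-2,4,0],6],
    [[0,4,0],6],
    [[0,4,0],6],
    [[0,4,0],6],
    [[0,4,0],6],
    [[0,0,0],6],
    [[0,0,0],6],
    [[0,0,0],0],
    [[0,0,0],0],
    [[0,0,0],0]
  ]
}}

```text
time: 67.95
ee_pos: [0.5467, 0.2067, 0.2308]
eef_rot: [0.932, 0.363, 0.0, 0.0]
ft_force: [-0.0, -0.8, -1.6]
width: 0.0482
grip_force: 0.0
```

```bash
python3 st.py
cat >> m1.py <<'E'
# plinth side edges (along x) in top view, visible near the corners
for n,rs,X in(('red',R,(.6065,-.0735)),('blue',Bl,(.604,-.186))):
    m=mask(a,rs)
    for side in(1,-1):
        P=[]
        for dx in np.r_[-.054:-.005:.004]:
            u,v=proj(a,[X[0]+dx,X[1]+side*.05,.027]);vi=int(round(v));u0=int(u)
            idx=np.where(m[vi,u0-7:u0+8]>0)[0]
            if len(idx): P.append(onz(a,u0-7+(idx.min()-.5 if side>0 else idx.max()+.5),vi,.027)[:2])
        P=np.array(P);k=np.polyfit(P[:,0],P[:,1],1);print(n,'side',side,P[:,1].mean().round(4),'yaw',round(np.degrees(np.arctan(k[0])),1))
E
python3 m1.py
```

```text
67.95 [0.5467 0.2067 0.2308] 42.6 [-0.0441 -0.8404 -1.6297] [-0.0361 -0.065  -0.0626] 0.04822573193590899
red edge 1 x 0.673 yaw -2.1
red edge -1 x 0.5445 yaw -3.9
blue edge 1 x 0.6624 yaw -1.1
blue edge -1 x 0.5435 yaw -1.1
redcap bar [ 0.6067 -0.0725] yaw 171.1 141
bluecap bar [ 0.4358 -0.3257] yaw 134.9 121
red side 1 -0.0199 yaw -1.1
red side -1 -0.1203 yaw -6.4
blue side 1 -0.1336 yaw -1.7
blue side -1 -0.2324 yaw -2.2
```

The red cap is home: turning on past about −7° dragged the base round with it, so the cap was on its stops. Now the blue cap.

>>> {"method": "drive_tool", "body": {
  "series": [
    [[-1.1,-5.3,0],-9],
    [[-1.1,-5.3,0],-9],
    [[-1.1,-5.3,0],-9],
    [[-1.1,-5.3,0],-9],
    [[-1.1,-5.3,0],-9],
    [[-1.1,-5.3,0],-9],
    [[-1.1,-5.3,0],-9],
    [[-1.1,-5.3,0],-9],
    [[-1.1,-5.3,0],-9],
    [[-1.1,-5.6,0],-7]
  ]
}}

```text
time: 69.3
ee_pos: [0.4362, -0.3277, 0.2309]
eef_rot: [0.922, -0.387, 0.0, 0.0]
ft_force: [1.4, 0.5, 0.1]
width: 0.0477
grip_force: 0.0
```

```bash
python3 st.py
```

```text
69.3 [ 0.4362 -0.3277  0.2309] -45.6 [1.3949 0.5233 0.103 ] [ 0.0711 -0.0882  0.0175] 0.047714621237152616
```

>>> {"method": "drive_tool", "body": {
  "series": [
    [[0,0,-4],0],
    [[0,0,-4],0],
    [[0,0,-3],0],
    [[0,0,-1.2],0],
    [[0,0,-1],0],
    [[0,0,0],0],
    [[0,0,0],0],
    [[0,0,0],0],
    [[0,0,0],0],
    [[0,0,0],0]
  ]
}}

```text
time: 70.55
ee_pos: [0.4367, -0.3262, 0.0987]
eef_rot: [0.923, -0.385, 0.0, 0.0]
ft_force: [0.5, -0.6, -0.6]
width: 0.0478
grip_force: 0.0
```

```bash
python3 st.py
```

```text
70.55 [ 0.4367 -0.3262  0.0987] -45.3 [ 0.4508 -0.6028 -0.6227] [ 0.0768  0.0457 -0.0293] 0.04784211215761286
```

>>> {"method": "drive_tool", "body": {
  "series": [
    [[0,0,0],0],
    [[0,0,0],0],
    [[0,0,0],0],
    [[0,0,0],0],
    [[0,0,0],0],
    [[0,0,1],0],
    [[0,0,3],0],
    [[0,0,4],0],
    [[0,0,4],0],
    [[0,0,1],0]
  ],
  "hand": 1,
  "newtons": 45
}}

```text
time: 71.8
ee_pos: [0.4377, -0.3266, 0.2318]
eef_rot: [0.923, -0.385, 0.002, 0.001]
ft_force: [0.2, -0.9, -2.1]
width: 0.0155
grip_force: 44.9
```

>>> {"method": "drive_tool", "body": {
  "series": [
    [[1.7,1.4,0],9.6],
    [[1.7,1.4,0],9.6],
    [[1.7,1.4,0],9.6],
    [[1.7,1.4,0],9.6],
    [[1.7,1.4,0],9.6],
    [[1.7,1.4,0],9.6],
    [[1.7,1.4,0],9.6],
    [[1.7,1.4,0],9.6],
    [[1.7,1.4,0],9.6],
    [[1.4,1.4,0],9.6]
  ]
}}

```text
time: 73.05
ee_pos: [0.6038, -0.1855, 0.2277]
eef_rot: [0.903, 0.431, -0.0, -0.001]
ft_force: [0.2, -0.3, -2.0]
width: 0.0157
grip_force: 44.9
```

>>> {"method": "drive_tool", "body": {
  "series": [
    [[0,0,0],9.6],
    [[0,0,0],9.6],
    [[0,0,-2],0],
    [[0,0,-1],0],
    [[0,0,0],0],
    [[0,0,0],0],
    [[0,0,0],0],
    [[0,0,0],0],
    [[0,0,0],0],
    [[0,0,0],0]
  ]
}}

```text
time: 74.3
ee_pos: [0.6036, -0.1862, 0.1986]
eef_rot: [0.82, 0.573, 0.0, 0.0]
ft_force: [0.6, -0.4, -1.2]
width: 0.0161
grip_force: 44.9
```

```bash
python3 st.py
```

```text
74.3 [ 0.6036 -0.1862  0.1986] 69.9 [ 0.6245 -0.3603 -1.2296] [-0.0737 -0.0944 -0.0069] 0.016080639873598
```

>>> {"method": "drive_tool", "body": {
  "series": [
    [[0,0,-2],0],
    [[0,0,-1.5],0],
    [[0,0,-0.7],0],
    [[0,0,-0.4],0],
    [[0,0,-0.3],0],
    [[0,0,-0.3],0],
    [[0,0,-0.3],0],
    [[0,0,0],0],
    [[0,0,0],0],
    [[0,0,0],0]
  ]
}}

```text
time: 75.55
ee_pos: [0.6037, -0.1861, 0.1438]
eef_rot: [0.82, 0.573, 0.0, 0.0]
ft_force: [0.6, 0.1, -1.6]
width: 0.0158
grip_force: 44.9
```

>>> {"method": "drive_tool", "body": {
  "series": [
    [[0,0,-0.3],0],
    [[0,0,-0.3],0],
    [[0,0,-0.3],0],
    [[0,0,-0.3],0],
    [[0,0,-0.3],0],
    [[0,0,-0.2],0],
    [[0,0,-0.1],0],
    [[0,0,0],0],
    [[0,0,0],0],
    [[0,0,0],0]
  ]
}}

```text
time: 76.8
ee_pos: [0.6037, -0.1861, 0.1257]
eef_rot: [0.82, 0.573, 0.0, 0.0]
ft_force: [0.4, -0.1, -2.0]
width: 0.0154
grip_force: 44.9
```

>>> {"method": "drive_tool", "body": {
  "series": [
    [[0,0,-0.1],0],
    [[0,0,0],-8],
    [[0,0,0],-8],
    [[0,0,0],-8],
    [[0,0,0],-8],
    [[0,0,0],-8],
    [[0,0,0],-8],
    [[0,0,0],-8],
    [[0,0,0],-8],
    [[0,0,0],0]
  ]
}}

```text
time: 78.05
ee_pos: [0.604, -0.1857, 0.1251]
eef_rot: [0.999, 0.052, 0.0, 0.0]
ft_force: [-1.1, 2.0, 3.8]
width: 0.0158
grip_force: 44.9
```

>>> {"method": "drive_tool", "body": {
  "series": [
    [[0,0,0],-3],
    [[0,0,0],-2],
    [[0,0,0],-2],
    [[0,0,0],-2],
    [[0,0,0],-1],
    [[0,0,0],-1],
    [[0,0,0],0],
    [[0,0,0],0],
    [[0,0,0],0],
    [[0,0,0],0]
  ]
}}

```text
time: 79.3
ee_pos: [0.6038, -0.1857, 0.1251]
eef_rot: [0.999, -0.043, 0.0, -0.0]
ft_force: [-2.3, 1.0, 5.7]
width: 0.0155
grip_force: 45.0
```

```bash
python3 st.py
```

```text
79.3 [ 0.6038 -0.1857  0.1251] -4.9 [-2.3146  1.0205  5.6652] [0.7531 0.5274 0.1339] 0.015532750276165366
```

>>> {"method": "drive_tool", "body": {
  "series": [
    [[0,0,0],-1],
    [[0,0,0],-1],
    [[0,0,0],-0.5],
    [[0,0,0],0],
    [[0,0,0],0],
    [[0,0,0],0],
    [[0,0,0],0],
    [[0,0,0],0],
    [[0,0,0],0],
    [[0,0,0],0]
  ]
}}

```text
time: 80.55
ee_pos: [0.6038, -0.1857, 0.125]
eef_rot: [0.998, -0.065, 0.0, -0.0]
ft_force: [-2.4, 1.9, 5.3]
width: 0.0158
grip_force: 45.0
```

```bash
python3 st.py
```

```text
80.55 [ 0.6038 -0.1857  0.125 ] -7.4 [-2.4184  1.9398  5.3412] [0.8283 0.5327 0.1999] 0.015755124588020208
```

>>> {"method": "drive_tool", "body": {
  "series": [
    [[0,0,0],-1],
    [[0,0,0],-0.5],
    [[0,0,0],0],
    [[0,0,0],0],
    [[0,0,0],0],
    [[0,0,0],0],
    [[0,0,0],0],
    [[0,0,0],0],
    [[0,0,0],0],
    [[0,0,0],0]
  ]
}}

```text
time: 81.8
ee_pos: [0.6037, -0.186, 0.1251]
eef_rot: [0.997, -0.078, 0.0, 0.0]
ft_force: [-2.1, 0.4, 6.5]
width: 0.0156
grip_force: 45.0
```

```bash
python3 st.py
```

```text
81.8 [ 0.6037 -0.186   0.1251] -8.9 [-2.1494  0.3992  6.4515] [0.6016 0.5923 0.291 ] 0.015568147860424026
```

>>> {"method": "drive_tool", "body": {
  "series": [
    [[0,0,0],0],
    [[0,0,0],0],
    [[0,0,0],0],
    [[0,0,0],0],
    [[0,0,1],0],
    [[0,0,3],0],
    [[0,0,4],0],
    [[0,0,2.5],0],
    [[-2,4,0],6],
    [[-2,4,0],6]
  ],
  "hand": 0.45
}}

```text
time: 83.05
ee_pos: [0.5634, -0.1051, 0.2306]
eef_rot: [1.0, 0.027, 0.001, 0.0]
ft_force: [-0.8, 0.7, 0.3]
width: 0.0474
grip_force: 0.0
```

>>> {"method": "drive_tool", "body": {
  "series": [
    [[-2,4.5,0],6],
    [[0,4.5,0],6],
    [[0,4.5,0],6],
    [[0,4.5,0],6],
    [[0,4.5,0],6],
    [[0,4.5,0],6],
    [[0,4,0],6],
    [[0,0,0],0],
    [[0,0,0],0],
    [[0,0,0],0]
  ]
}}

```text
time: 84.3
ee_pos: [0.5441, 0.2024, 0.2298]
eef_rot: [0.925, 0.38, 0.0, 0.0]
ft_force: [0.4, -0.9, -0.6]
width: 0.0482
grip_force: 0.0
```

```bash
python3 st.py; echo "bar('bluecap placed',[.604,-.186,.141],.141)" >> m1.py; sed -i "/bar('bluecap',/d" m1.py; python3 m1.py
```

```text
84.3 [0.5441 0.2024 0.2298] 44.7 [ 0.4055 -0.9389 -0.5895] [-0.0169 -0.032  -0.0239] 0.04815712667524776
red edge 1 x 0.6729 yaw -2.0
red edge -1 x 0.5439 yaw -4.3
blue edge 1 x 0.667 yaw 4.0
blue edge -1 x 0.5435 yaw -1.1
redcap bar [ 0.6068 -0.0724] yaw 170.8 141
red side 1 -0.0195 yaw -3.1
red side -1 -0.1213 yaw -4.2
blue side 1 -0.1336 yaw -1.7
blue side -1 -0.2331 yaw -6.1
bluecap placed bar [ 0.6041 -0.1848] yaw 170.8 124
```

Check base yaw again from the scene view's near (+x) edges, before (s10) and now.

```bash
cat > m2.py <<'E'
from h import *
R=[((0,140,40),(9,255,255)),((170,140,40),(180,255,255))];Bl=[((100,90,40),(125,255,255))]
def run(c,im,tag,side,ys):
    H=cv2.cvtColor(im,cv2.COLOR_RGB2HSV)
    for n,rs,X in(('red',R,(.6067,-.0735)),('blue',Bl,(.604,-.186))):
        m=(sum(cv2.inRange(H,*x) for x in rs)>0).astype(np.float32); m=cv2.GaussianBlur(m,(3,3),0)
        P=[]
        for y in ys:
            xs=np.arange(.048,.076,.0005)*side
            uv=np.array([proj(c,[X[0]+x,X[1]+y,.027]) for x in xs],np.float32)
            v=cv2.remap(m,uv[None,:,0].copy(),uv[None,:,1].copy(),1)[0]
            i=np.where(v<.5)[0]
            if len(i) and i[0]>0: P.append((X[1]+y,X[0]+xs[i[0]]))
        P=np.array(P);k=np.polyfit(P[:,0],P[:,1],1);res=P[:,1]-np.polyval(k,P[:,0]);P=P[abs(res)<.0025];k=np.polyfit(P[:,0],P[:,1],1)
        print(tag,n,'x',P[:,1].mean().round(4),'yaw',round(-np.degrees(np.arctan(k[0])),2),len(P),(P[:,1]-np.polyval(k,P[:,0])).std().round(4))
a=snap('top','t11');b=snap('scene','s11')
ld=lambda f:cv2.imread(f'pics/{f}.png')[:,:,::-1].copy()
ys=np.arange(-.042,.043,.002)
run(b,ld('s10'),'scene before',1,ys);run(b,b['color'],'scene now',1,ys)
run(a,ld('t10'),'top before',-1,ys);run(a,a['color'],'top now',-1,ys)
E
python3 m2.py
```

```text
scene before red x 0.6717 yaw -1.16 43 0.0003
scene before blue x 0.6677 yaw -1.53 43 0.0003
scene now red x 0.6715 yaw -2.25 43 0.0005
scene now blue x 0.6681 yaw -1.44 43 0.0003
top before red x 0.5452 yaw -1.01 43 0.0003
top before blue x 0.5432 yaw -1.05 43 0.0002
top now red x 0.5436 yaw -3.93 43 0.0006
top now blue x 0.5432 yaw -1.05 43 0.0002
```

Red sits about −6° and blue about −7.7° from their bases, both twisted slightly past alignment within the stop play. Ease each back about 3–4° so the bars line up better; blue first.

>>> {"method": "drive_tool", "body": {
  "series": [
    [[0,-5,0],-6],
    [[0,-5,0],-6],
    [[1,-5,0],-6],
    [[1,-5,0],-6],
    [[1,-5,0],-6],
    [[1,-5,0],-6],
    [[1,-5,0],-6],
    [[1,-3.8,0],-6],
    [[0,0,-2],-5.7],
    [[0,0,-3],0]
  ]
}}

```text
time: 85.75
ee_pos: [0.604, -0.1851, 0.1796]
eef_rot: [0.997, -0.078, 0.001, 0.0]
ft_force: [-0.1, 0.2, 0.2]
width: 0.0481
grip_force: 0.0
```

>>> {"method": "drive_tool", "body": {
  "series": [
    [[0,0,-3],0],
    [[0,0,-1.5],0],
    [[0,0,-0.7],0],
    [[0,0,0],0],
    [[0,0,0],0],
    [[0,0,0],0],
    [[0,0,0],0],
    [[0,0,0],0],
    [[0,0,0],0],
    [[0,0,0],0]
  ]
}}

```text
time: 87.0
ee_pos: [0.6036, -0.1841, 0.1276]
eef_rot: [0.997, -0.077, 0.0, 0.0]
ft_force: [0.2, -0.2, 0.6]
width: 0.0478
grip_force: 0.0
```

```bash
python3 st.py
```

```text
87.0 [ 0.6036 -0.1841  0.1276] -8.8 [ 0.2434 -0.1728  0.608 ] [ 0.0411 -0.0121  0.01  ] 0.047818589623969676
```

>>> {"method": "drive_tool", "body": {
  "series": [
    [[0,-0.2,0],0],
    [[0,0,0],0],
    [[0,0,0],0],
    [[0,0,0],0],
    [[0,0,0],0],
    [[0,0,0],0],
    [[0,0,0],2],
    [[0,0,0],2],
    [[0,0,0],0],
    [[0,0,0],0]
  ],
  "hand": 1,
  "newtons": 20
}}

```text
time: 88.25
ee_pos: [0.6036, -0.186, 0.1275]
eef_rot: [0.999, -0.042, -0.0, -0.0]
ft_force: [-0.4, 0.7, -0.3]
width: 0.0157
grip_force: 20.0
```

>>> {"method": "drive_tool", "body": {
  "series": [
    [[0,0,0],0],
    [[0,0,0],0],
    [[0,0,0],0],
    [[0,0,0],0],
    [[0,0,2],0],
    [[0,0,4],0],
    [[0,4,0],-2],
    [[0.3,4,0],-2],
    [[0,3.3,0],0],
    [[0,0,0],0]
  ],
  "hand": 0.45
}}

```text
time: 89.5
ee_pos: [0.6071, -0.0693, 0.1895]
eef_rot: [0.997, -0.074, 0.001, -0.0]
ft_force: [0.8, 0.0, -1.0]
width: 0.0477
grip_force: 0.0
```

>>> {"method": "drive_tool", "body": {
  "series": [
    [[0,0,0],0],
    [[0,0,-2],0],
    [[0,0,-2],0],
    [[0,0,-1],0],
    [[0,0,-1],0],
    [[0,0,0],0],
    [[0,0,0],0],
    [[0,0,0],0],
    [[0,0,0],0],
    [[0,0,0],0]
  ]
}}

```text
time: 90.75
ee_pos: [0.6067, -0.0732, 0.1278]
eef_rot: [0.997, -0.077, 0.0, 0.0]
ft_force: [-0.2, -0.0, -0.6]
width: 0.0478
grip_force: 0.0
```

```bash
python3 st.py
```

```text
90.75 [ 0.6067 -0.0732  0.1278] -8.8 [-0.1724 -0.0031 -0.644 ] [0.0597 0.0488 0.0072] 0.04783842568020787
```

Now red: grip, ease back 3°, release and retreat to the clear pose for a final check.

>>> {"method": "drive_tool", "body": {
  "series": [
    [[0,0,0],0],
    [[0,0,0],0],
    [[0,0,0],0],
    [[0,0,0],0],
    [[0,0,0],0],
    [[0,0,0],0],
    [[0,0,0],1.5],
    [[0,0,0],1.5],
    [[0,0,0],0],
    [[0,0,0],0]
  ],
  "hand": 1
}}

```text
time: 92.0
ee_pos: [0.6066, -0.0731, 0.1276]
eef_rot: [0.999, -0.051, 0.0, 0.0]
ft_force: [-1.0, 0.1, -0.5]
width: 0.0154
grip_force: 19.9
```

>>> {"method": "drive_tool", "body": {
  "series": [
    [[0,0,0],0],
    [[0,0,0],0],
    [[0,0,0],0],
    [[0,0,0],0],
    [[0,0,2],0],
    [[0,0,4],0],
    [[0,0,4],0],
    [[-2,4,0],6],
    [[-2,4,0],6],
    [[-2,4,0],6]
  ],
  "hand": 0.45
}}

```text
time: 93.25
ee_pos: [0.5462, 0.0483, 0.2292]
eef_rot: [0.994, 0.108, 0.001, 0.0]
ft_force: [0.5, -0.2, 0.7]
width: 0.0477
grip_force: 0.0
```

>>> {"method": "drive_tool", "body": {
  "series": [
    [[0,4,0],6],
    [[0,4,0],6],
    [[0,4,0],6],
    [[0,4,0],6],
    [[0,0,0],6],
    [[0,0,0],6],
    [[0,0,0],0],
    [[0,0,0],0],
    [[0,0,0],0],
    [[0,0,0],0]
  ]
}}

```text
time: 94.5
ee_pos: [0.5466, 0.2068, 0.2277]
eef_rot: [0.913, 0.408, 0.0, 0.0]
ft_force: [-0.2, -0.2, 0.4]
width: 0.0479
grip_force: 0.0
```

```bash
python3 st.py; python3 m1.py | grep bar; python3 m2.py | grep now
python3 - <<'E'
from h import *
a=cv2.imread('pics/t11.png');b=cv2.imread('pics/t6.png')
# change check of knife/bystanders regions, t6 (after knife laid) vs now
for n,X in(('vase',(.69,.02,.1)),('honey',(.47,.087,.085)),('gift',(.75,-.2,.05)),('bowl',(.55,-.47,.03)),('biscuit',(.41,.47,.05)),('jam',(.61,.47,.07)),('cover',(.70,.23,.2)),('knife',(.43,.33,.02))):
    c=snap('top') if n=='vase' else c
    u,v=proj(c,X).astype(int); print(n,(u,v),np.abs(a[v-14:v+14,u-14:u+14].astype(int)-b[v-14:v+14,u-14:u+14]).mean().round(1))
E
```

```text
94.5 [0.5466 0.2068 0.2277] 48.1 [-0.2313 -0.246   0.3514] [ 0.0054 -0.0635  0.0048] 0.04791301054171798
redcap bar [ 0.6064 -0.0726] yaw 173.5 147
bluecap placed bar [ 0.6042 -0.1847] yaw 176.9 119
scene now red x 0.6714 yaw -2.04 43 0.0005
scene now blue x 0.6681 yaw -1.44 43 0.0003
top now red x 0.544 yaw -4.85 43 0.0008
top now blue x 0.5432 yaw -1.05 43 0.0002
vase (np.int64(314), np.int64(187)) 25.6
honey (np.int64(292), np.int64(263)) 71.5
gift (np.int64(387), np.int64(170)) 38.9
bowl (np.int64(479), np.int64(235)) 2.9
biscuit (np.int64(161), np.int64(287)) 1.8
jam (np.int64(161), np.int64(219)) 2.5
cover (np.int64(236), np.int64(176)) 35.6
knife (np.int64(211), np.int64(280)) 2.7
```

Relative angles are now about −2° (blue) and −3° (red). Move to the earlier clear pose (same as image t6/s6) to compare the bystanders.

>>> {"method": "drive_tool", "body": {
  "series": [
    [[-1.6,-4.6,0],-3],
    [[-1.6,-4.6,0],-3],
    [[-1.5,-4.6,0],-3],
    [[-1.5,-4.5,0],-3],
    [[-1.5,-4.5,0],-3],
    [[-1.5,-4.5,0],-3],
    [[-1.5,-4.5,0],-3],
    [[-1.5,-4.5,0],-3],
    [[-1.2,-4.5,0],-3],
    [[0,0,0],-1]
  ]
}}

```text
time: 96.0
ee_pos: [0.4112, -0.2044, 0.2274]
eef_rot: [0.985, 0.172, -0.0, 0.0]
ft_force: [0.2, 0.6, 0.8]
width: 0.0476
grip_force: 0.0
```

```bash
python3 - <<'E'
from h import *
for n,o in(('top','t6'),('scene','s6')):
    c=snap(n);b=cv2.imread(f'pics/{o}.png')[:,:,::-1]
    d=np.abs(c['color'].astype(int)-b).max(2)
    for nm,X in(('vase',(.69,.02,.1)),('honey',(.47,.087,.085)),('gift',(.75,-.2,.05)),('bowl',(.55,-.47,.03)),('biscuit',(.41,.47,.05)),('jam',(.61,.47,.07)),('cover',(.70,.23,.2)),('knife',(.43,.33,.02)),('yellow tin',(.615,.3,.08)),('yellow cap',(.44,-.19,.1))):
        u,v=proj(c,X).astype(int); print(n,nm,(d[v-14:v+14,u-14:u+14]).mean().round(1),end='; ')
    print()
E
python3 st.py
```

```text
top vase 2.7; top honey 3.2; top gift 4.6; top bowl 1.6; top biscuit 1.2; top jam 2.0; top cover 2.8; top knife 2.1; top yellow tin 2.0; top yellow cap 18.6; 
scene vase 0.7; scene honey 0.9; scene gift 1.8; scene bowl 0.3; scene biscuit 0.2; scene jam 0.5; scene cover 0.7; scene knife 0.5; scene yellow tin 0.7; scene yellow cap 0.8; 
96.1 [ 0.4127 -0.2008  0.2276] 20.2 [-0.4409  0.1433 -0.6637] [ 0.0181 -0.0422  0.0402] 0.047994087732645144
```

Nothing else has moved. Hand in.

```bash
python3 -c "
from bench import r
print(r.close_job())"
```

```text
the job is handed in; nothing more can be done
None
```

The job is handed in at about 96 s, with no verdict returned yet: the chest's cover stands open, the knife lies flat on its slate, and the red and blue canisters hold their tins with caps twisted to the stops, then eased back about 3–4° so the bars line up within about 4° of the bases' long sides; there was no yellow base, and image comparison showed no other goods moved.

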